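# Take the pane temperature of a cold frame with a contact thermometer

### The arm

A 6-joint arm with a two-finger parallel gripper is mounted at the origin on the work surface. World frame = base frame: x ahead of the robot, y to its left, z up, the work surface at z = 0. Lengths are in m, angles in rad, forces in N, time in s.
With the tool pointing down it reaches from about 0.3 to 0.875 m from the base axis. Payload 6.4 kg.
Tool frame: the origin (TCP) lies midway between the tips of the shut fingers; the grasp point (between the pads) lies 19 mm behind it; z points along the fingers, y is the direction in which the jaws open and shut (so a half turn about z gives the same grasp; the last joint's range is limited). The gripper opens to 85 mm and grips with 20 to 120 N. Pads are 22 mm wide; open, the fingers measure 114 mm over their backs; the gripper's body (76 mm by 85 mm) begins 54 mm behind the grasp point. The pads swing forward as they close: fully open they stand 13 mm farther back than shut.
Start: joints at [0.914, 0.181, 1.607, -0, 1.354, -0.206], TCP at [0.251, 0.518, 0.231] pointing down, gripper open.
Joint ranges: [-2.99, 2.99], [-0.89, 2.07], [0.3, 2.58], [-1.14, 4.28], [0, 2.63], [-3.12, 3.12]. Speed limits (rad/s): [2.57, 2.57, 3.01, 3.14, 3.14, 3.14].

### API

Orientations are given as a unit quaternion [w, x, y, z].
In Python, from bench import ctrl, optics, ticket gives the robot as it stands. The module is installed in compiled form; this text tells all that it offers.
- The arm moves only by the tool step_arm, never from a script. Its argument "targets" is text: rows parted by semicolons, each of 6 numbers parted by spaces: the shift along the tool's x, y, z in mm, then the turn, a rotation vector about the tool's x, y, z in rad. In form: dx dy dz rx ry rz; .... A call has 1 to 8 rows; each row is the pose to reach, as a shift and turn from the pose commanded when the call began, along the tool's axes at that moment; what a row does not reach only later rows make up. A row lasts 1/8 s, in which the tool goes at most 62.5 mm and 10.7 degrees, less where a joint would pass 70% of its speed; a pose out of reach is approached as far as the arm can. A call with a gripper value outside its range is refused whole. "grip" is the opening in per cent of the stroke, from 0 (shut) to 100 (fully open), set as the call begins (left out, the last holds). The fingers move at their own pace and stop on an object; the grip force is fixed at half the most. Time passes only in rows, so rows that repeat a pose let the fingers close. It gives the time, the measured TCP pose, the force and the opening at its end, in the units of the state.
- ctrl.get_obs(): the state, without advancing time (a new reading comes with each control period).
- optics.camera(name): name is "side" or "top"; returns a dict with "image" (400x640x3 uint8, red, green, blue), "mtx" (3x3 intrinsics, pixels), "xyz" and "orientation" of the camera in the world. Camera axes: x right, y up, looking along -z (the intrinsics and any distortion apply to the point x, -y, -z); pixel columns grow to the right and rows downward; lengths in m; the calibration is good to about 2 mm. A picture is of the moment at which its call begins. There is no depth.
- ticket.hand_in(): hands the job in, once; it reports no verdict.
The state is a dict: "time_s": time; "q": joint angles; "dq": joint speeds; "joint_efforts": joint torques, N m; "eef_pos": TCP position; "eef_rot": TCP orientation; "wrist_force": force on the tool from outside, world axes, zero at the start; "torque": the same for the moment, N m; "opening": opening from 0.0 (shut) to 1.0 (fully open).
Only numpy, scipy, OpenCV 4.12 (cv2) and the standard library are available. Lean on these libraries where they do the work, as an engineer would, in place of code of your own. Each camera call takes 0.05 s, during which the arm holds its last target.

### The job

Draw the yellow contact thermometer straight up out of its green holder and hold its sprung copper tip on the orange sticker on the cold frame's sloping pane, with the thermometer square to the pane and pressed gently until the tip is about half way in, never hard against its stop. Finish while still holding it there in the gripper, steady, for the reading: do not put it down or let go. Leave everything else on the table where it is.

Things in the scene. Friction and masses are not known exactly. Their poses are not given: they have to be found in the camera images.
- probe_mid (a point): centre of the thermometer's yellow handle, a square bar 26 x 26 mm and 75 mm long with faces looking along this frame's x and y; z points from the tip to the top end. 94.5 mm from here to the free tip's end. About 0.16 kg. It starts upright in the holder, the handle's lower end resting on the holder's top, at any yaw
- tip_end (a point): centre of the flat end of the thermometer's copper tip; axes as the handle's. Below the handle comes a steel sleeve 16 mm in diameter and 35 mm long, then the copper tip, 10 mm in diameter, standing out 22 mm below the sleeve when free. Sleeve and tip start in the holder's hole
- plunger (a joint): how far the copper tip is pushed into the sleeve: 0 free, 0.020 m hard against its stop. It is sprung: 0.8 N starts it, 2.8 N holds it half way (0.010), 4.8 N just brings it to the stop (200 N/m)
- holder: fixed green block 70 x 70 x 75 mm high with an upright round hole of 23 mm through its middle, which holds the thermometer; origin at the centre of its underside
- pane: the cold frame's fixed rigid milky white pane, 290 mm up the slope by 372 mm across, sloping 20 degrees; origin at the middle of its upper surface, z square out of the pane (up and away from the robot), x up the slope, y across. Aluminium edging 12 mm wide stands 2 mm proud. Low edge, far from the robot, about 65 mm, high edge about 165 mm above the table
- coldframe: fixed wooden cold frame 260 mm deep (x) by 360 mm wide (y) that carries the pane; origin at the centre of its underside, x pointing to its tall back, which is on the robot's side, z up
- spot_orange: the orange sticker, the one to measure on: a flat disc 40 mm in diameter with a 8 mm white dot at its middle, lying flat on the pane half way up the slope; origin at its middle on the pane's surface (this frame's z is straight up, not square to the pane)
- spot_blue: a blue sticker of the same size, not to be used; origin as above
- spot_green: a green sticker of the same size, not to be used; origin as above
- pot_a: loose empty brown plant pot, 66 mm across, 70 mm high, a bystander; origin at the centre of its underside
- pot_b: loose empty brown plant pot, 66 mm across, 70 mm high, a bystander; origin at the centre of its underside
- jug: loose purple plastic jug, 100 mm across without its handle, 110 mm high, a bystander; origin at the centre of its underside
- bottle: loose clear bottle with a green cap, 60 mm across, 140 mm high, a bystander; origin at the centre of its underside
- brush: loose hand brush lying on the table, a bystander
Not all that is in view belongs to the job. What is shaped like the part that bears probe_mid but blue or pink is not meant.

How it is judged:
By the outcome, as a careful person would: the job done as asked, in the order asked, and still so for the second after the job is handed in, while the arm keeps its last pose, push and grip.
It also fails if it takes over 38 s, if anything falls off the work surface, if the arm or the gripper's body presses on something with over 40 N, if the wrist force passes 120 N, or if a joint passes its speed limit or range.

## Working session

There is one attempt and no reset: what is moved stays moved. The work goes in short steps, Python scripts to look and compute and a tool call to move; the robot and the scene stay as the last step left them, time stands still between calls to the robot, and variables do not carry over. Pictures are saved under pics/ and viewed, and the job is handed in when it is done.

Besides the shell and the picture viewer there is one more tool, called by a JSON object that holds its "name" and its "arguments". step_arm: Moves the arm, as the interface text tells. Its arguments: {"type":"object","properties":{"targets":{"type":"string"},"grip":{"type":"number"}},"required":["targets"]}

```bash
mkdir -p pics
python3 - <<'E'
from bench import ctrl, optics
import cv2,numpy as np
o=ctrl.get_obs()
for k,v in o.items(): print(k,np.round(v,4))
for n in("side","top"):
    c=optics.camera(n); print(n,{k:(np.round(v,4).tolist()) for k,v in c.items() if k!="image"})
    np.savez(f"{n}0.npz",**c)
    cv2.imwrite(f"pics/{n}0.png",c["image"][:,:,::-1])
E
```

```text
time_s 0.0
q [ 0.9137  0.1815  1.608  -0.      1.3538 -0.2063]
dq [-0.0009  0.0004  0.0018  0.0005  0.0004  0.0004]
joint_efforts [ 6.00000e-04 -4.44869e+01 -3.51339e+01 -1.00000e-04  8.90000e-03
 -0.00000e+00]
eef_pos [0.2502 0.5171 0.2304]
eef_rot [-4.000e-04  2.235e-01  9.747e-01 -8.000e-04]
wrist_force [ 0.2536  0.7785 -0.008 ]
torque [ 0.0068 -0.0136 -0.038 ]
opening 0.9975
side {'mtx': [[439.4786, 0.0, 321.2791], [0.0, 439.4786, 203.839], [0.0, 0.0, 1.0]], 'xyz': [0.3689, -1.0575, 0.7868], 'orientation': [0.8751, 0.4766, -0.0338, -0.0771]}
top {'mtx': [[519.6013, 0.0, 320.6166], [0.0, 519.6013, 198.9573], [0.0, 0.0, 1.0]], 'xyz': [0.3787, 0.0067, 2.0312], 'orientation': [-0.7061, -0.0254, 0.0318, 0.707]}
```

View pics/side0.png

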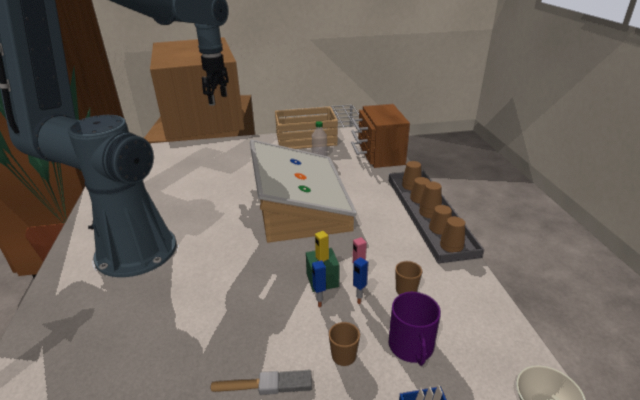

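View pics/top0.png

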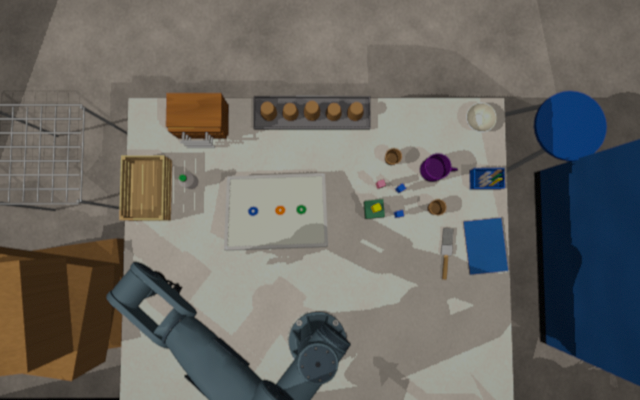

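Run:
```python
import cv2,numpy as np
s=cv2.imread("pics/side0.png");t=cv2.imread("pics/top0.png")
a=cv2.resize(s[225:315,290:390],(600,540),interpolation=cv2.INTER_CUBIC)
cv2.imwrite("pics/crop_s.png",a)
b=cv2.resize(t[165:255,220:420],(800,360),interpolation=cv2.INTER_CUBIC)
cv2.imwrite("pics/crop_t.png",b)
```

```text
(no output)
```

View pics/crop_s.png

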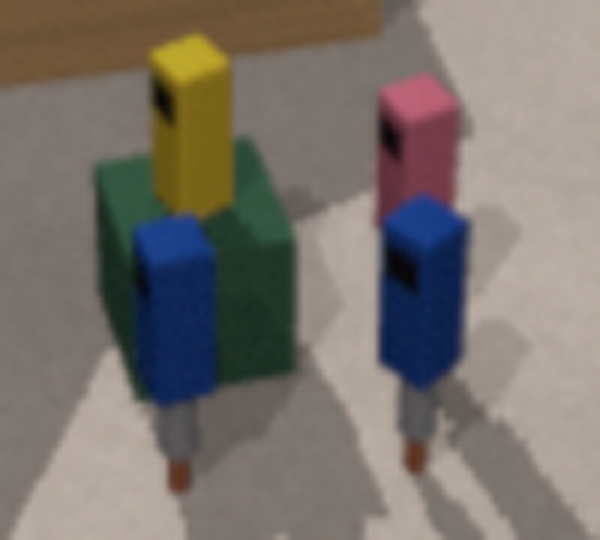

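View pics/crop_t.png

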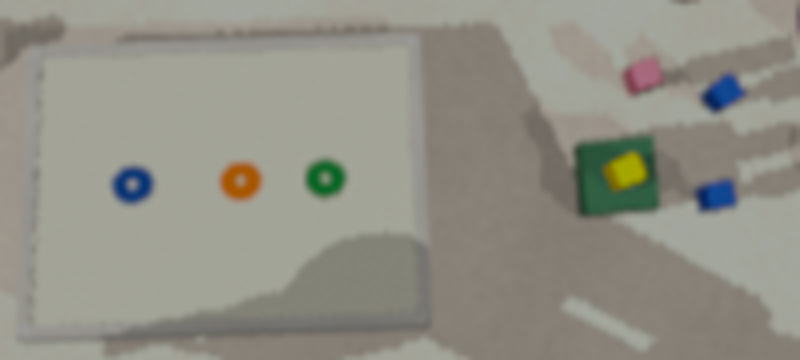

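```bash
cat > h.py <<'E'
import numpy as np,cv2
from scipy.spatial.transform import Rotation as R
def load(n):
    d=np.load(n); return {k:d[k] for k in d.files}
def rot(c):
    q=c["orientation"]; return R.from_quat([q[1],q[2],q[3],q[0]]).as_matrix()
def ray(c,u,v):
    K=c["mtx"]; d=np.array([(u-K[0,2])/K[0,0],-(v-K[1,2])/K[1,1],-1.]); d=rot(c)@d
    return c["xyz"],d/np.linalg.norm(d)
def onz(c,u,v,z):
    p,d=ray(c,u,v); return p+d*(z-p[2])/d[2]
def onplane(c,u,v,p0,n):
    p,d=ray(c,u,v); return p+d*((p0-p)@n)/(d@n)
def proj(c,P):
    x=rot(c).T@(np.asarray(P)-c["xyz"]); K=c["mtx"]
    return np.array([K[0,2]+K[0,0]*x[0]/-x[2],K[1,2]-K[1,1]*x[1]/-x[2]])
def tri(c1,uv1,c2,uv2):
    p,d=ray(c1,*uv1);q,e=ray(c2,*uv2)
    s=np.linalg.lstsq(np.c_[d,-e],q-p,rcond=None)[0]
    a=p+d*s[0];b=q+e*s[1]; return (a+b)/2,np.linalg.norm(a-b)
def blob(img,lo,hi,roi=None):
    h=cv2.cvtColor(img,cv2.COLOR_RGB2HSV); m=cv2.inRange(h,np.array(lo),np.array(hi))
    if roi is not None:
        z=np.zeros_like(m); u0,v0,u1,v1=roi; z[v0:v1,u0:u1]=m[v0:v1,u0:u1]; m=z
    return m
def spot(img,lo,hi,roi):
    m=blob(img,lo,hi,roi); cs,_=cv2.findContours(m,cv2.RETR_EXTERNAL,cv2.CHAIN_APPROX_NONE)
    c=max(cs,key=cv2.contourArea); f=np.zeros_like(m); cv2.drawContours(f,[c],-1,255,-1)
    M=cv2.moments(f,True); return np.array([M["m10"]/M["m00"],M["m01"]/M["m00"]]),M["m00"],c
E
python3 - <<'E'
from h import *
S=load("side0.npz");T=load("top0.npz")
for n,lo,hi in (("orange",(5,150,120),(18,255,255)),("blue",(105,120,60),(130,255,255)),("green",(50,100,60),(80,255,255))):
    a,na,_=spot(S["image"],lo,hi,(280,150,320,200));b,nb,_=spot(T["image"],lo,hi,(235,195,320,225))
    print(n,a.round(2),na,b.round(2),nb,np.round(np.r_[tri(S,a,T,b)],4))
for n,C,roi in (("S",S,(305,225,340,265)),("T",T,(360,195,395,225))):
    m=blob(C["image"],(22,120,60),(35,255,255),roi); g=C["image"][:,:,:].max(2)
    print(n,m.sum()//255); ys,xs=np.where(m>0); print(xs.min(),xs.max(),ys.min(),ys.max())
    print(np.where(m>0,g,0)[ys.min():ys.max()+1,xs.min():xs.max()+1])
E
```

```text
orange [300. 176.] 41.0 [279.88 209.73] 64.0 [4.945e-01 1.396e-01 1.136e-01 2.000e-04]
blue [295.11 161.58] 19.0 [252.7  210.67] 57.0 [0.4911 0.2399 0.1135 0.    ]
green [304.26 188.54] 35.0 [300.88 209.22] 59.0 [0.4968 0.062  0.1132 0.0012]
S 346
315 328 231 260
[[  0   0   0   0   0 145 165 170 163 140   0   0   0   0]
 [  0   0 144 163 170 176 185 185 183 169 144   0   0   0]
 [142 164 175 184 186 186 188 188 188 184 171 143   0   0]
 [150 179 186 188 187 189 188 187 189 188 184 173 151   0]
 [128 157 182 187 188 188 189 189 187 186 186 179 159   0]
 [110 127 157 181 187 187 187 186 183 175 168 158 140   0]
 [ 90  97 126 158 180 184 181 171 162 149 137 131 123   0]
 [  0  67  97 125 153 165 157 141 134 129 123 121 119   0]
 [  0   0  65  96 123 138 130 124 121 120 120 120 119   0]
 [  0   0   0  72 109 124 121 122 121 119 119 120 119 115]
 [  0   0   0   0 100 124 122 120 119 121 121 120 119   0]
 [  0   0   0   0  94 124 121 122 120 120 120 120 119   0]
 [  0  62   0   0  94 124 122 119 121 121 120 120 119   0]
 [  0  86   0   0  93 123 121 120 119 120 119 118 119   0]
 [  0  99 
[... 726 characters left out ...]
2 119 119 119 120 118 117 102]
 [  0   0  86 103 109 122 122 120 119 120 120 116 111  95]
 [  0   0   0  88 107 117 119 117 119 119 115  97  80   0]
 [  0   0   0   0   0   0   0   0 114 100  83   0   0   0]]
T 78
371 381 203 212
[[  0   0   0   0   0   0 130 132 112   0   0]
 [  0   0   0 107 127 143 157 158 139  98   0]
 [  0   0 127 143 156 162 164 164 156 114   0]
 [ 97 121 149 161 165 165 164 165 161 137  92]
 [112 131 147 160 166 166 165 165 164 153 104]
 [103 126 139 157 165 166 165 165 165 155 113]
 [  0 119 133 151 163 166 163 161 158 139 103]
 [  0 105 127 141 155 158 148 135 125 106   0]
 [  0  93 117 124 130 128 114   0   0   0   0]
 [  0   0  97  97   0   0   0   0   0   0   0]]
```

Run:
```python
import cv2
s=cv2.imread("pics/side0.png");t=cv2.imread("pics/top0.png")
a=cv2.resize(s[135:245,240:365],(750,660)[:2],interpolation=cv2.INTER_CUBIC)[:600]
cv2.imwrite("pics/pane_s.png",cv2.resize(s[130:225,240:365],(750,570),interpolation=cv2.INTER_CUBIC))
cv2.imwrite("pics/hold_t.png",cv2.resize(t[190:225,355:415],(780,455),interpolation=cv2.INTER_CUBIC))
```

```text
(no output)
```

View pics/pane_s.png

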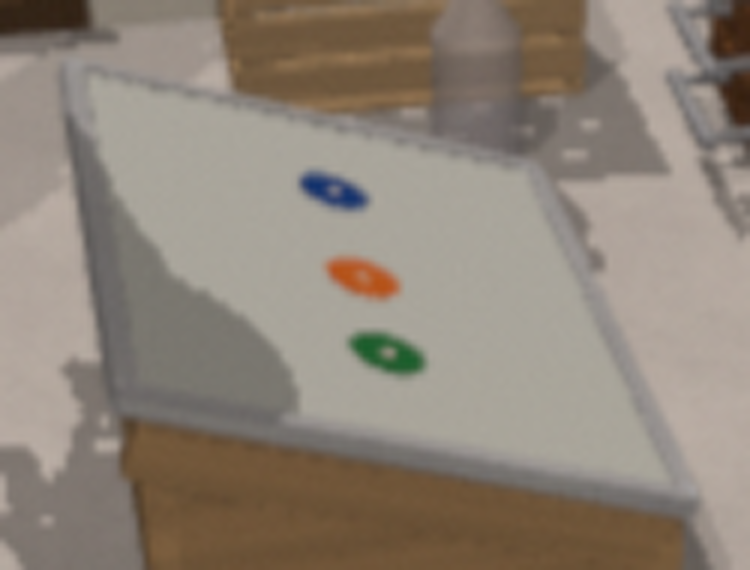

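View pics/hold_t.png

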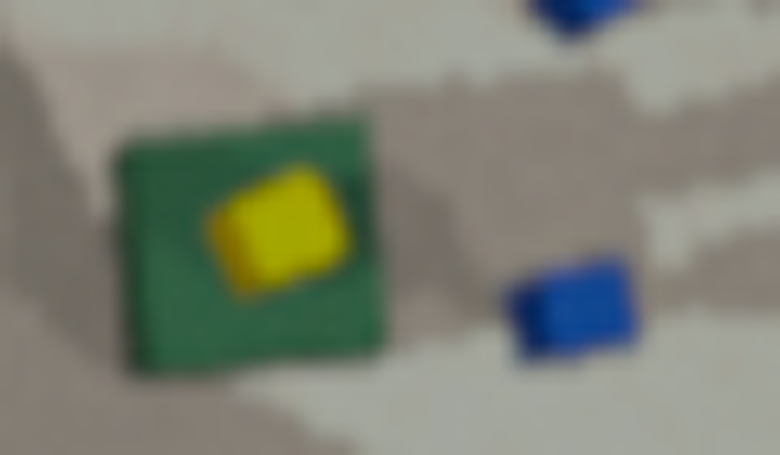

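Run:
```python
from h import *
S=load("side0.npz");T=load("top0.npz")
f=lambda u,v,s,o:((u+.5)/s-.5+o[0],(v+.5)/s-.5+o[1])
print("pane corners")
P=[]
for (u,v,z) in ((30,50,.065),(420,35,.065),(428,325,.165),(20,340,.165)):
    P.append(onz(T,*f(u,v,4,(220,165)),z)); print(P[-1].round(4))
P=np.array(P)
e=[P[0]-P[1],P[3]-P[2]]
print([np.degrees(np.arctan2(-d[0],d[1])) for d in e],[np.linalg.norm(d) for d in e])
e=[P[3]-P[0],P[2]-P[1]]
print([np.degrees(np.arctan2(d[1],d[0])) for d in e],[np.linalg.norm(d) for d in e], P.mean(0))
# side corners of pane (750x570 scale 6, origin 240,130)
for u,v,z in ((78,65,.165),(535,163,.065),(690,495,.065),(118,408,.165)):
    print("S",onz(S,*f(u,v,6,(240,130)),z).round(4))
print("yellow top")
A=np.array([onz(S,*f(u,v,6,(290,225)),.150) for u,v in((195,33),(234,66),(186,86),(150,55))])
B=np.array([onz(T,*f(u,v,13,(355,190)),.150) for u,v in((305,165),(352,245),(262,288),(225,205))])
for Q in (A,B):
    print(Q[:,:2].round(4).tolist(),Q.mean(0).round(4))
    d=np.roll(Q,-1,0)-Q; print(np.degrees(np.arctan2(d[:,1],d[:,0])).round(1),np.linalg.norm(d,axis=1).round(4))
print("holder top face")
H=np.array([onz(T,*f(u,v,13,(355,190)),.075) for u,v in((130,152),(368,118),(382,352),(150,372))])
print(H.round(4).tolist(),H.mean(0)); d=np.roll(H,-1,0)-H;print(np.degrees(np.arctan2(d[:,1],d[:,0])).round(1),np.linalg.norm(d,axis=1).round(4))
for n,z,C,roi,lo,hi in (("blueL",.132,T,(392,205,408,220),(105,120,60),(130,255,255)),("blueU",.132,T,(392,180,408,195),(105,120,60),(130,255,255)),("pink",.132,T,(372,175,388,192),(165,60,60),(179,255,255))):
    a,_,_=spot(C["image"],lo,hi,roi); print(n,a,onz(C,*a,z).round(3))
```

```text
pane corners
[0.6218 0.3441 0.065 ]
[ 0.636  -0.0269  0.065 ]
[ 0.3616 -0.0317  0.165 ]
[0.3489 0.3325 0.165 ]
[np.float64(2.190180792250556), np.float64(1.9957786083988065)] [np.float64(0.37117747447132754), np.float64(0.36438146364464824)]
[np.float64(-177.56721421407045), np.float64(-178.9878450774828)] [np.float64(0.2908522646946898), np.float64(0.29206572478951537)] [0.4920781  0.15448721 0.115     ]
S [0.3591 0.3217 0.165 ]
S [0.624  0.3471 0.065 ]
S [ 0.6335 -0.0192  0.065 ]
S [ 0.363  -0.0477  0.165 ]
yellow top
[[0.5065, -0.203], [0.5181, -0.2278], [0.497, -0.2372], [0.4862, -0.2143]] [ 0.502  -0.2206  0.15  ]
[ -65.  -156.   115.4   29.1] [0.0274 0.023  0.0253 0.0232]
[[0.5191, -0.2192], [0.4967, -0.2321], [0.4847, -0.2068], [0.5079, -0.1967]] [ 0.5021 -0.2137  0.15  ]
[-150.1  115.4   23.5  -63.6] [0.0259 0.028  0.0253 0.0251]
holder top face
[[0.5286, -0.1773, 0.075], [0.5384, -0.2467, 0.075], [0.4703, -0.25, 0.075], [0.4646, -0.1825, 0.075]] [ 0.50046946 -0.21411313  0.075     ]
[ -81.9 -177.2   94.8    4.7] [0.0701 0.0682 0.0676 0.0642]
blueL [398.64583333 213.45833333] [ 0.479 -0.297  0.132]
blueU [400.33333333 187.79166667] [ 0.574 -0.304  0.132]
pink [380.44262295 183.60655738] [ 0.589 -0.231  0.132]
```

Run:
```python
from h import *
S=load("side0.npz");T=load("top0.npz")
a=np.radians(26)
for cx,cy in ((.502,-.2137),(.502,-.217)):
  for C,s,o,n in ((S,6,(290,225),"S"),(T,13,(355,190),"T")):
    for z in (.15,.075):
      q=[]
      for i in range(4):
        t=a+np.pi/4+i*np.pi/2; r=.013*2**.5
        u=proj(C,(cx+r*np.cos(t),cy+r*np.sin(t),z)); q.append(((u[0]+.5-o[0])*s-.5,(u[1]+.5-o[1])*s-.5))
      print(cx,cy,n,z,np.round(q).tolist())
import os
```

```text
0.502 -0.2137 S 0.15 [[196.0, 23.0], [144.0, 46.0], [181.0, 77.0], [234.0, 54.0]]
0.502 -0.2137 S 0.075 [[198.0, 166.0], [148.0, 189.0], [184.0, 222.0], [235.0, 198.0]]
0.502 -0.2137 T 0.15 [[224.0, 205.0], [265.0, 288.0], [348.0, 247.0], [307.0, 164.0]]
0.502 -0.2137 T 0.075 [[196.0, 223.0], [236.0, 303.0], [316.0, 264.0], [276.0, 183.0]]
0.502 -0.217 S 0.15 [[197.0, 28.0], [145.0, 51.0], [182.0, 82.0], [235.0, 58.0]]
0.502 -0.217 S 0.075 [[199.0, 171.0], [149.0, 194.0], [185.0, 227.0], [236.0, 203.0]]
0.502 -0.217 T 0.15 [[236.0, 205.0], [277.0, 288.0], [360.0, 247.0], [319.0, 164.0]]
0.502 -0.217 T 0.075 [[207.0, 223.0], [247.0, 303.0], [327.0, 264.0], [287.0, 183.0]]
```

```bash
cat >> h.py <<'E'
def pose():
    from bench import ctrl
    o=ctrl.get_obs(); q=o["eef_rot"]; return np.array(o["eef_pos"]),R.from_quat([q[1],q[2],q[3],q[0]]).as_matrix(),o
def delta(p,Rm,p0=None,R0=None):
    if p0 is None: p0,R0,_=pose()
    return np.round(np.r_[R0.T@(np.asarray(p)-p0)*1e3, R.from_matrix(R0.T@Rm).as_rotvec()],4)
def Rdown(yawy,n=np.array([0,0,1.])):
    z=-np.asarray(n)/np.linalg.norm(n); y=np.array([np.cos(yawy),np.sin(yawy),0]); y=y-(y@z)*z; y/=np.linalg.norm(y)
    return np.c_[np.cross(y,z),y,z]
E
python3 - <<'E'
from h import *
# start commanded pose
R0=R.from_quat([.2235,.9747,0,0]).as_matrix(); p0=np.array([.251,.518,.231])
print(delta((.502,-.215,.231),Rdown(np.radians(26)),p0,R0)); print(pose()[2]["eef_pos"])
E
```

```text
[-545.2877 -550.4102    0.        0.        0.        0.6662]
[0.25018629 0.51714663 0.2304571 ]
```

{"name": "step_arm", "arguments": {"targets": "-25 -25 0 0 0 0.03; -60 -60 0 0 0 0.08; -100 -100 0 0 0 0.13; -140 -141 0 0 0 0.18; -180 -182 0 0 0 0.23; -220 -222 0 0 0 0.28; -260 -262 0 0 0 0.33; -300 -303 0 0 0 0.38", "grip": 60}}

```text
time_s: 1.1
eef_pos: [0.3886, 0.1125, 0.2312]
eef_rot: [0.0, 0.404, 0.915, 0.0]
wrist_force: [0.8, -0.2, -0.1]
opening: 0.601
```

{"name": "step_arm", "arguments": {"targets": "0 0 0 0 0 0"}}

```text
time_s: 1.23
eef_pos: [0.3895, 0.1107, 0.2312]
eef_rot: [0.0, 0.407, 0.913, -0.0]
wrist_force: [0.1, 1.3, 0.5]
opening: 0.6
```

Run:
```python
from h import *
p,Rm,o=pose(); print(p,o["time_s"],o["q"],o["opening"],o["wrist_force"]); print(delta((.502,-.215,.231),Rdown(np.radians(26))))
```

```text
[0.38949271 0.11074485 0.2312274 ] 1.225 [-1.75576559e-02 -2.25872435e-01  2.00557242e+00 -7.50084761e-04
  1.36175591e+00 -7.49960227e-01] 0.5996298625563315 [0.10865238 1.31199834 0.54177572]
[-3.174219e+02 -1.342041e+02  4.811000e-01 -3.000000e-04  7.000000e-04
  2.788000e-01]
```

{"name": "step_arm", "arguments": {"targets": "-30 -13 0 0 0 0.02; -80 -34 0 0 0 0.07; -135 -57 0 0 0 0.12; -190 -80 0 0 0 0.17; -245 -104 0 0 0 0.22; -290 -123 0 0 0 0.26; -317 -134 0 0 0 0.28; -317 -134 0 0 0 0.28"}}

```text
time_s: 2.22
eef_pos: [0.5038, -0.2107, 0.2305]
eef_rot: [-0.001, 0.528, 0.849, 0.0]
wrist_force: [0.0, 0.6, 0.9]
opening: 0.6
```

Run:
```python
from h import *
from bench import optics
p,Rm,o=pose(); print(p,o["time_s"],o["q"]); print(delta((.502,-.215,.2),Rdown(np.radians(26))))
o=[]
for n in("side","top"):
    c=optics.camera(n); np.savez(f"{n}1.npz",**c); im=c["image"][:,:,::-1]
    u,v=((270,180) if n=="side" else (325,165))
    cv2.imwrite(f"pics/{n}1.png",cv2.resize(im[v:v+100,u:u+100],(600,600),interpolation=cv2.INTER_CUBIC))
```

```text
[ 0.5038201  -0.21070033  0.2305107 ] 2.225 [-6.13624132e-01  1.17988952e-01  1.67990128e+00  1.77974738e-04
  1.34491922e+00 -1.07282915e+00]
[-3.08280e+00 -3.52410e+00  3.05087e+01 -4.00000e-04 -1.20000e-03
  5.40000e-03]
```

View pics/side1.png

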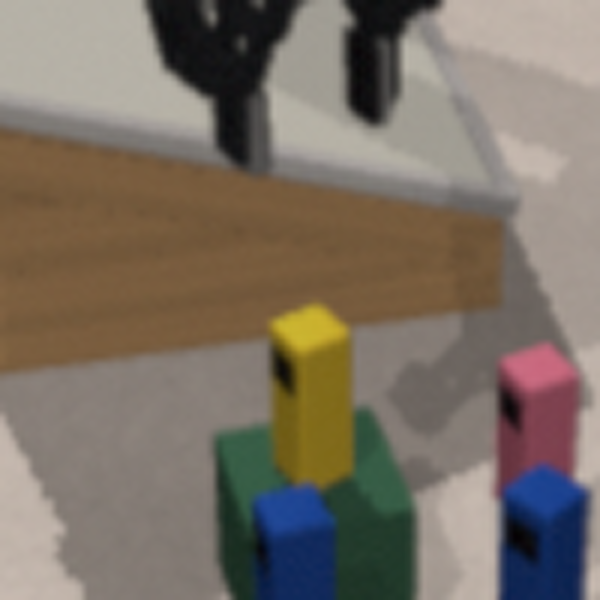

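View pics/top1.png

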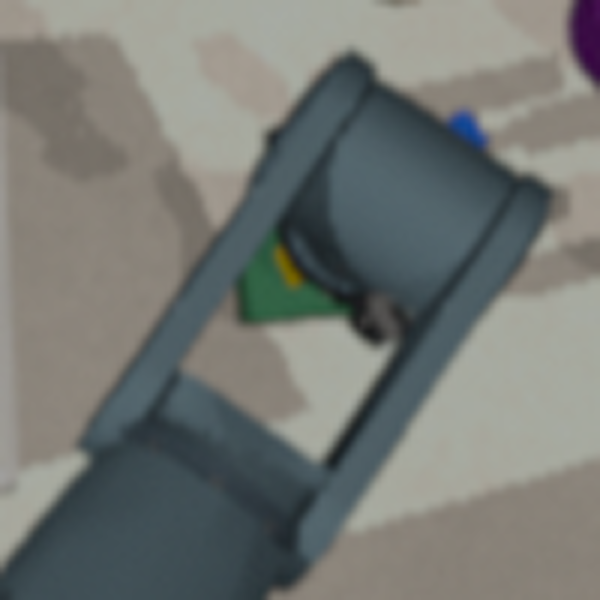

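{"name": "step_arm", "arguments": {"targets": "-1 -1 15 0 0 0; -1 -1 30 0 0 0; -1 -1 30 0 0 0; -1 -1 30 0 0 0"}}

```text
time_s: 2.82
eef_pos: [0.5029, -0.2114, 0.2012]
eef_rot: [-0.0, 0.527, 0.85, 0.0]
wrist_force: [-0.2, 1.2, 0.1]
opening: 0.596
```

Run:
```python
from h import *
p,Rm,o=pose(); print(p,o["time_s"],o["dq"]); print(delta((.502,-.215,.097),Rdown(np.radians(26))))
```

```text
[ 0.50285933 -0.2114141   0.20121048] 2.825 [-0.00299    -0.00627895 -0.01272538 -0.00158866  0.00171524 -0.00178031]
[-2.854400e+00 -2.352500e+00  1.042101e+02 -1.000000e-04 -2.000000e-04
  6.500000e-03]
```

{"name": "step_arm", "arguments": {"targets": "-2.5 -2 15 0 0 0; -2.5 -2 40 0 0 0; -2.5 -2 65 0 0 0; -2.5 -2 90 0 0 0; -2.5 -2 104 0 0 0; -2.5 -2 104 0 0 0; -2.5 -2 104 0 0 0"}}

```text
time_s: 3.7
eef_pos: [0.5028, -0.2152, 0.0981]
eef_rot: [0.001, 0.527, 0.85, -0.0]
wrist_force: [1.0, -0.7, 0.1]
opening: 0.602
```

Run:
```python
from h import *
from bench import optics
p,Rm,o=pose(); print(p,o["time_s"],o["wrist_force"])
c=optics.camera("side"); im=c["image"][:,:,::-1]
cv2.imwrite(f"pics/side2.png",cv2.resize(im[190:290,280:380],(600,600),interpolation=cv2.INTER_CUBIC))
```

```text
[ 0.50276417 -0.21524472  0.09812132] 3.7 [ 1.02383954 -0.65289842  0.12119842]
```

View pics/side2.png

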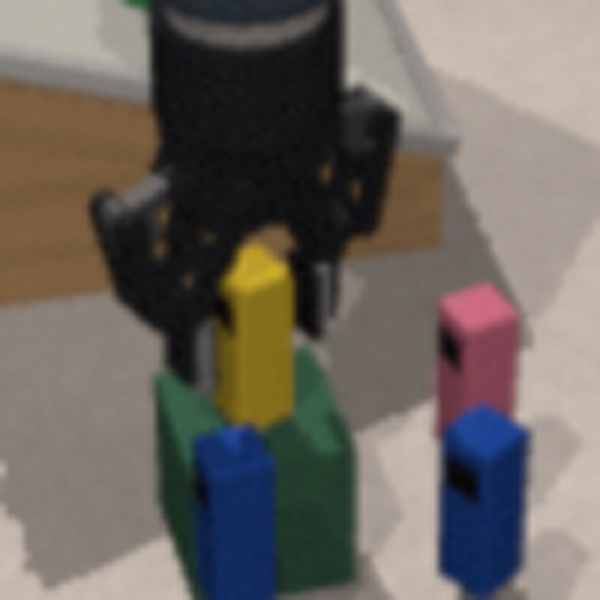

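The handle at (255,340) sits between the two pads at (200,355) and (320,295), and the decoys are clear. I'll close now.

{"name": "step_arm", "arguments": {"targets": "0 0 0 0 0 0; 0 0 0 0 0 0; 0 0 0 0 0 0; 0 0 0 0 0 0; 0 0 0 0 0 0; 0 0 0 0 0 0", "grip": 0}}

```text
time_s: 4.5
eef_pos: [0.5027, -0.2151, 0.0982]
eef_rot: [0.001, 0.527, 0.85, -0.0]
wrist_force: [-0.4, 0.9, 5.8]
opening: 0.299
```

{"name": "step_arm", "arguments": {"targets": "0 0 -3 0 0 0; 0 0 -10 0 0 0; 0 0 -22 0 0 0; 0 0 -36 0 0 0; 0 0 -52 0 0 0; 0 0 -70 0 0 0; 0 0 -90 0 0 0; 0 0 -112 0 0 0"}}

```text
time_s: 5.5
eef_pos: [0.5022, -0.2147, 0.2109]
eef_rot: [0.0, 0.527, 0.85, -0.0]
wrist_force: [-1.0, 0.2, -0.2]
opening: 0.303
```

{"name": "step_arm", "arguments": {"targets": "0 0 -25 0 0 0; 0 0 -50 0 0 0; 0 0 -70 0 0 0; 0 0 -80 0 0 0; 0 0 -80 0 0 0; 0 0 -80 0 0 0"}}

```text
time_s: 6.25
eef_pos: [0.5018, -0.2145, 0.2884]
eef_rot: [-0.001, 0.527, 0.85, 0.0]
wrist_force: [-0.4, 1.1, -2.0]
opening: 0.296
```

Run:
```python
from h import *
from bench import optics
p,Rm,o=pose(); print(p,o["time_s"],o["wrist_force"],o["torque"],o["opening"])
o=[]
for n in("side","top"):
    c=optics.camera(n); np.savez(f"{n}3.npz",**c); im=c["image"][:,:,::-1]
    u,v=((260,160) if n=="side" else (325,165))
    cv2.imwrite(f"pics/{n}3.png",cv2.resize(im[v:v+120,u:u+120],(600,600),interpolation=cv2.INTER_CUBIC))
```

```text
[ 0.50175477 -0.21448437  0.28840267] 6.25 [-0.35392812  1.05226453 -1.97991198] [ 0.01180976 -0.0343661  -0.02028029] 0.29591214085038053
```

View pics/side3.png

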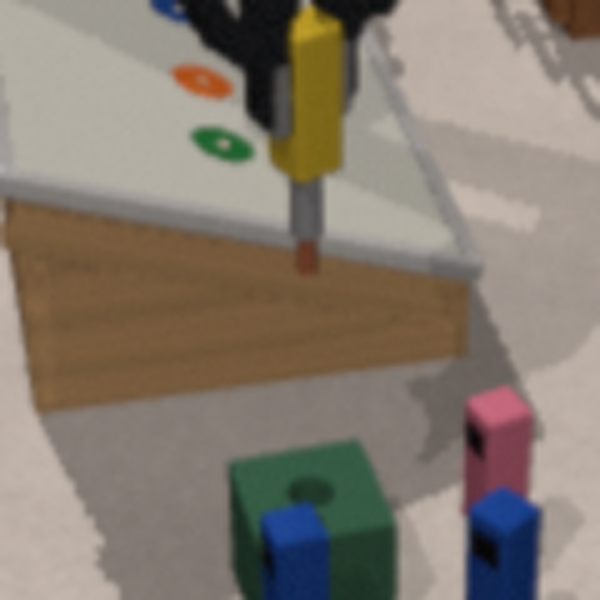

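View pics/top3.png

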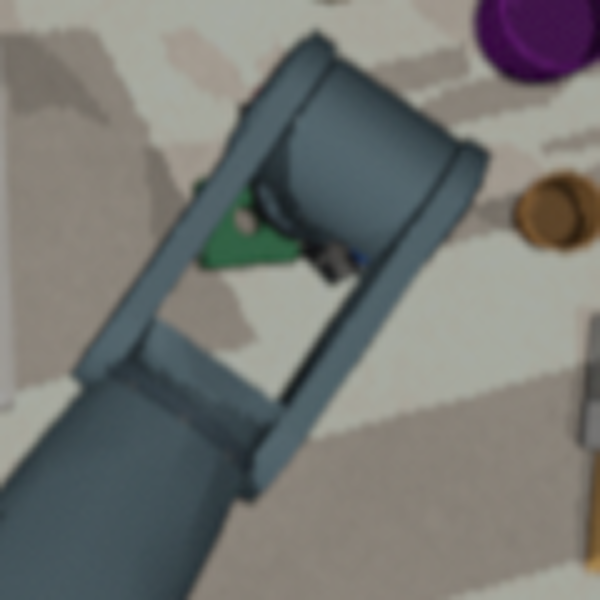

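Run:
```python
from h import *
S=load("side3.npz"); p,Rm,o=pose()
for d in (-.075,-.018,.0232-.001,.0582,.0802):
    u=proj(S,p+Rm@[0,0,d]); print(d,u.round(2),((u+.5-[260,160])*5-.5).round(1))
im=S["image"]
print("tip rows mask of copper")
h=cv2.cvtColor(im,cv2.COLOR_RGB2HSV)
for v in range(192,217): print(v,[tuple(x) for x in im[v,317:327]] if v in(200,211,213,214,215) else "")
```

```text
-0.075 [319.54 153.57] [299.7 -30.1]
-0.018 [319.92 176.66] [301.6  85.3]
0.022199999999999998 [320.17 192.08] [302.9 162.4]
0.0582 [320.39 205.33] [304.  228.7]
0.0802 [320.52 213.18] [304.6 267.9]
tip rows mask of copper
192 
193 
194 
195 
196 
197 
198 
199 
200 [(np.uint8(159), np.uint8(154), np.uint8(145)), (np.uint8(94), np.uint8(92), np.uint8(90)), (np.uint8(88), np.uint8(86), np.uint8(86)), (np.uint8(93), np.uint8(91), np.uint8(91)), (np.uint8(90), np.uint8(89), np.uint8(89)), (np.uint8(84), np.uint8(83), np.uint8(83)), (np.uint8(85), np.uint8(84), np.uint8(83)), (np.uint8(119), np.uint8(117), np.uint8(111)), (np.uint8(174), np.uint8(170), np.uint8(159)), (np.uint8(179), np.uint8(174), np.uint8(163))]
201 
202 
203 
204 
205 
206 
207 
208 
209 
210 
211 [(np.uint8(115), np.uint8(88), np.uint8(59)), (np.uint8(112), np.uint8(84), np.uint8(58)), (np.uint8(101), np.uint8(67), np.uint8(46)), (np.uint8(101), np.uint8(57), np.uint8(37)), (np.uint8(102), np.uint8(57), np.uint8(38)), (np.uint8(95), np.uint8(56), np.uint8(37)), (np.uint8(93), np.uint8(67), np.uint8(50)), (np.uint8(10
[... 794 characters left out ...]
, np.uint8(44)), (np.uint8(102), np.uint8(67), np.uint8(45)), (np.uint8(101), np.uint8(73), np.uint8(49)), (np.uint8(114), np.uint8(88), np.uint8(59)), (np.uint8(114), np.uint8(87), np.uint8(58)), (np.uint8(116), np.uint8(88), np.uint8(59))]
215 [(np.uint8(118), np.uint8(90), np.uint8(59)), (np.uint8(118), np.uint8(90), np.uint8(61)), (np.uint8(118), np.uint8(88), np.uint8(59)), (np.uint8(115), np.uint8(82), np.uint8(56)), (np.uint8(115), np.uint8(83), np.uint8(54)), (np.uint8(113), np.uint8(83), np.uint8(55)), (np.uint8(113), np.uint8(85), np.uint8(57)), (np.uint8(116), np.uint8(89), np.uint8(59)), (np.uint8(116), np.uint8(89), np.uint8(58)), (np.uint8(115), np.uint8(89), np.uint8(60))]
216
```

Run:
```python
from h import *
S=load("side3.npz")
cv2.imwrite("pics/side3z.png",cv2.resize(S["image"][155:220,295:350,::-1],None,fx=9,fy=9,interpolation=cv2.INTER_CUBIC))
```

```text
(no output)
```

View pics/side3z.png

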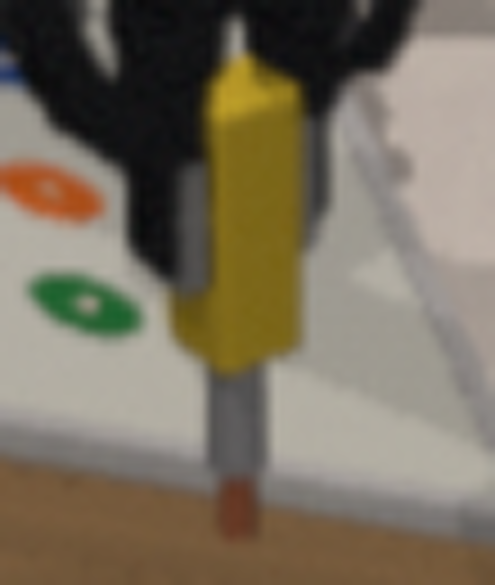

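Run:
```python
from h import *
S=load("side3.npz"); p,Rm,o=pose()
cr=lambda P:((proj(S,p+Rm@np.array(P))+.5-[295,155])*9-.5).round(0).tolist()
off=0.0
for z,n in((.0802-.132,"top"),(.0802-.057,"bot")):
    print(n,[cr((sx*.013,sy*.013,z)) for sx,sy in((1,1),(1,-1),(-1,-1),(-1,1))])
print("sleeve",cr((0,0,.0802-.057)),cr((0,0,.0802-.022)),"tip",cr((0,0,.0802)))
print(Rm.round(3))
```

```text
top [[238.0, 43.0], [152.0, 73.0], [214.0, 113.0], [301.0, 82.0]]
bot [[242.0, 304.0], [159.0, 336.0], [219.0, 379.0], [303.0, 346.0]]
sleeve [231.0, 341.0] [233.0, 457.0] tip [234.0, 528.0]
[[-0.444  0.896 -0.002]
 [ 0.896  0.444  0.001]
 [ 0.002 -0.001 -1.   ]]
```

```bash
cat >> h.py <<'E'
psi=np.radians(2.0); N=np.array([np.sin(np.radians(20))*np.cos(psi),np.sin(np.radians(20))*np.sin(psi),np.cos(np.radians(20))])
SP=np.array([.4945,.1396,.1136])
E
python3 - <<'E'
from h import *
p,Rm,o=pose()
R0=Rdown(np.radians(26))
rv=np.cross([0,0,1.],N); rv=rv/np.linalg.norm(rv)*np.radians(20)
Rt=R.from_rotvec(rv).as_matrix()@R0
print(-Rt[:,2],N)
np.save("Rt.npy",Rt)
print(delta(SP+N*(.0802+.05),Rt)); print(SP+N*.1302)
E
```

```text
[0.34181179 0.01193633 0.93969262] [0.34181179 0.01193633 0.93969262]
[3.020314e+02 1.912975e+02 5.260610e+01 3.175000e-01 1.413000e-01
 6.300000e-03]
[0.5390039  0.14115411 0.23594798]
```

{"name": "step_arm", "arguments": {"targets": "15 9 0 0 0 0; 45 28 0 0.03 0.01 0; 85 54 0 0.08 0.035 0; 125 80 5 0.13 0.06 0; 165 105 10 0.18 0.08 0; 205 130 20 0.23 0.10 0; 240 152 30 0.28 0.12 0; 265 168 40 0.3 0.135 0"}}

```text
time_s: 7.35
eef_pos: [0.5346, 0.1004, 0.2484]
eef_rot: [-0.137, 0.519, 0.839, -0.092]
wrist_force: [1.1, -0.2, -2.1]
opening: 0.297
```

{"name": "step_arm", "arguments": {"targets": "0 0 0 0 0 0"}}

```text
time_s: 7.48
eef_pos: [0.5341, 0.1001, 0.2476]
eef_rot: [-0.137, 0.518, 0.839, -0.092]
wrist_force: [-0.0, -0.3, -1.1]
opening: 0.296
```

Run:
```python
from h import *
p,Rm,o=pose(); print(p,o["time_s"],o["q"],o["opening"]); print(delta(SP+N*(.0802+.05),np.load("Rt.npy")))
```

```text
[0.53406947 0.10011272 0.2476229 ] 7.475 [-0.02137657  0.33784423  1.41600951 -0.01995877  1.71922804 -0.48497526] 0.29635677561652
[3.30737e+01 2.59206e+01 8.90520e+00 1.49000e-02 8.30000e-03 9.90000e-03]
```

{"name": "step_arm", "arguments": {"targets": "15 12 3 0.007 0.004 0.005; 30 24 8 0.015 0.008 0.01; 33 26 9 0.015 0.008 0.01; 33 26 9 0.015 0.008 0.01; 33 26 9 0.015 0.008 0.01"}}

```text
time_s: 8.1
eef_pos: [0.5404, 0.1378, 0.2377]
eef_rot: [-0.142, 0.524, 0.834, -0.096]
wrist_force: [-0.7, 0.6, -1.7]
opening: 0.3
```

Run:
```python
from h import *
from bench import optics
p,Rm,o=pose(); print(p,o["time_s"],o["q"],o["opening"],o["wrist_force"]); print(delta(SP+N*(.0802+.05),np.load("Rt.npy")))
for n in("side","top"):
    c=optics.camera(n); np.savez(f"{n}4.npz",**c); im=c["image"][:,:,::-1]
    u,v=((250,120) if n=="side" else (220,160))
    cv2.imwrite(f"pics/{n}4.png",cv2.resize(im[v:v+90,u:u+120],(800,600),interpolation=cv2.INTER_CUBIC))
    print(n,proj(c,p+Rm@[0,0,.0802]))
```

```text
[0.54039459 0.13776986 0.23773292] 8.1 [ 3.62769746e-02  3.84154689e-01  1.37816986e+00  8.87370618e-04
  1.72478897e+00 -4.12954474e-01] 0.29958862979197487 [-0.69544529  0.63105658 -1.69078151]
[ 3.3779e+00  8.3900e-01  2.1116e+00  3.4000e-03  1.1000e-03 -4.5000e-03]
side [305.50905661 161.99137274]
top [279.73139803 203.70249311]
```

View pics/side4.png

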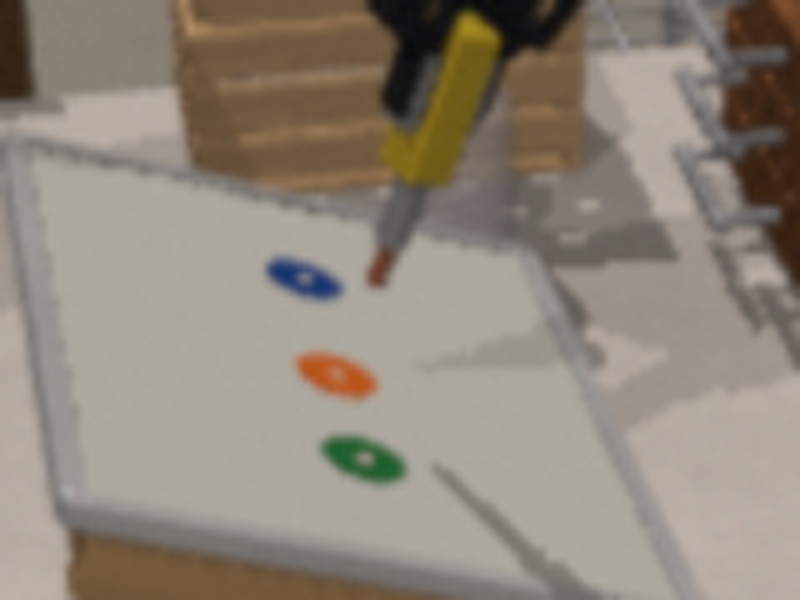

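View pics/top4.png

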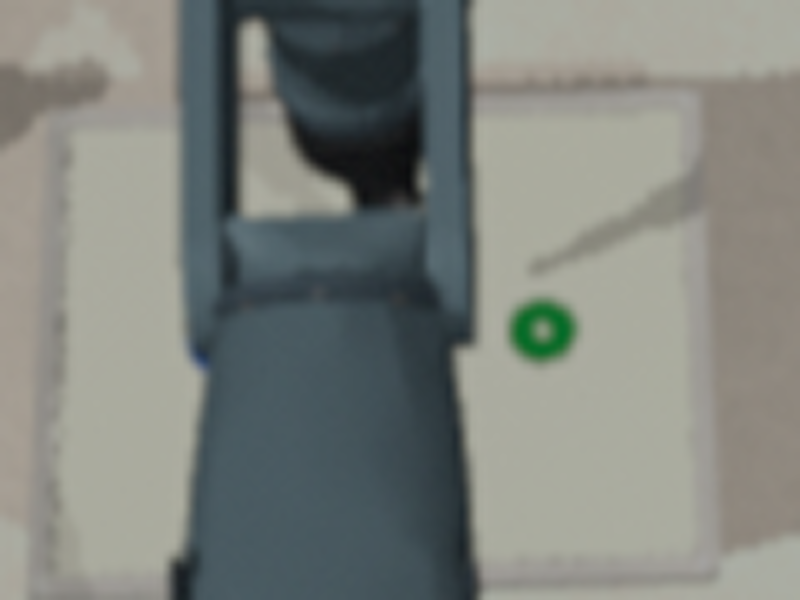

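Run:
```python
from h import *
print(delta(SP+N*(.0802+.012),np.load("Rt.npy")))
```

```text
[ 3.44720e+00  7.22700e-01  4.01623e+01  3.50000e-03  9.00000e-04
 -4.70000e-03]
```

{"name": "step_arm", "arguments": {"targets": "3 0.7 8 0.003 0.001 -0.005; 3 0.7 20 0.003 0.001 -0.005; 3 0.7 32 0.003 0.001 -0.005; 3 0.7 40 0.003 0.001 -0.005; 3 0.7 40 0.003 0.001 -0.005; 3 0.7 40 0.003 0.001 -0.005"}}

```text
time_s: 8.95
eef_pos: [0.5264, 0.1408, 0.2003]
eef_rot: [-0.144, 0.521, 0.835, -0.097]
wrist_force: [0.7, -0.0, -0.0]
opening: 0.299
```

```bash
cat > look.py <<'E'
from h import *
from bench import optics
import sys
k=sys.argv[1]
p,Rm,o=pose(); print(p,o["time_s"],o["opening"],o["wrist_force"],(Rm.T@o["wrist_force"]).round(2)); print(delta(SP+N*(.0802+.0),np.load("Rt.npy")))
c=optics.camera("side"); np.savez(f"side{k}.npz",**c); im=c["image"][:,:,::-1]
cv2.imwrite(f"pics/side{k}.png",cv2.resize(im[130:190,265:345],(800,600),interpolation=cv2.INTER_CUBIC))
cr=lambda P:((proj(c,P)+.5-[265,130])*10-.5).round(0).tolist()
print("tip",cr(p+Rm@[0,0,.0802]),"SP",cr(SP),"sleeve",cr(p+Rm@[0,0,.0582]),"hb",cr(p+Rm@[0,0,.0232]),"ht",cr(p+Rm@[0,0,.0802-.132]))
print("1mm x,y,along N at SP:",[(np.array(cr(SP+.01*d))-cr(SP))/10 for d in (np.array([np.cos(np.radians(20)),0,-np.sin(np.radians(20))]),np.array([0,1,0]),N)])
E
python3 look.py 5
```

```text
[0.52637514 0.140796   0.20034531] 8.95 0.29947154397524317 [ 0.72439422 -0.02113951 -0.0326935 ] [-0.32  0.61 -0.22]
[ 4.97000e-02 -3.20200e-01  1.22233e+01  6.00000e-04  1.00000e-04
  1.10000e-03]
tip [367.0, 431.0] SP [354.0, 464.0] sleeve [388.0, 369.0] hb [423.0, 270.0] ht [500.0, 49.0]
1mm x,y,along N at SP: [array([3. , 0.7]), array([-0.4, -1.5]), array([ 1. , -2.7])]
```

View pics/side5.png

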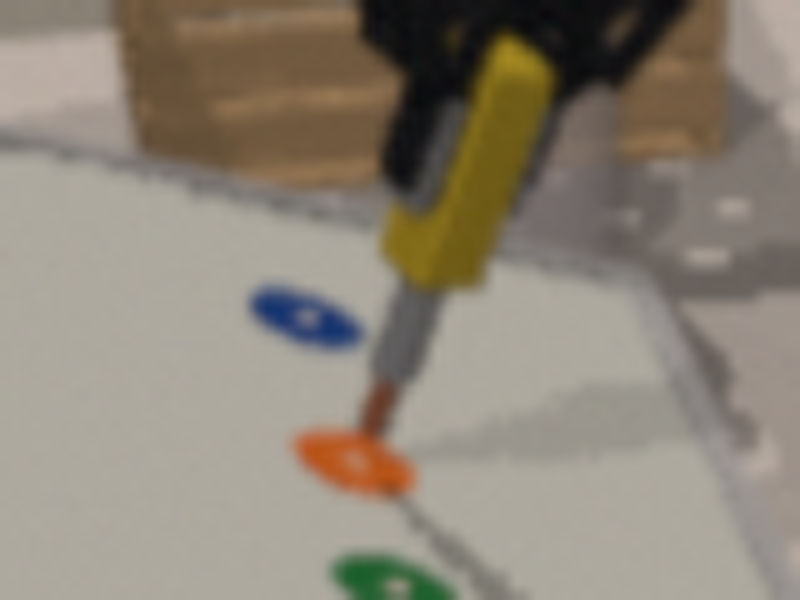

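```bash
cat > avg.py <<'E'
from h import *
from bench import optics
import sys
F=[];P=[]
for i in range(int(sys.argv[1])):
    optics.camera("side"); p,Rm,o=pose(); F.append(Rm.T@o["wrist_force"]); P.append(p)
F=np.array(F); print("F tool",F.mean(0).round(3),"se",(F.std(0)/len(F)**.5).round(3)); p=np.mean(P,0)
print("pos",p.round(5),"height tip nominal along N mm",((p+Rm@[0,0,.0802]-SP)@N*1e3).round(2), o["time_s"], "tilt deg",np.degrees(np.arccos(-Rm[:,2]@N)).round(2))
E
python3 avg.py 16
```

```text
F tool [-0.215  0.529  1.406] se [0.131 0.149 0.104]
pos [0.5262 0.1408 0.2002] height tip nominal along N mm 12.03 9.8 tilt deg 0.01
```

{"name": "step_arm", "arguments": {"targets": "0 0 2 0 0 0; 0 0 5 0 0 0; 0 0 7 0 0 0; 0 0 7 0 0 0; 0 0 7 0 0 0"}}

```text
time_s: 10.42
eef_pos: [0.5237, 0.1407, 0.1935]
eef_rot: [-0.144, 0.521, 0.835, -0.097]
wrist_force: [-0.9, -0.7, -1.5]
opening: 0.298
```

```bash
python3 avg.py 10; python3 look.py 6
```

```text
F tool [-0.207  0.525  1.441] se [0.133 0.134 0.131]
pos [0.52375 0.14071 0.19354] height tip nominal along N mm 4.93 10.925 tilt deg 0.01
[0.5237086  0.14072399 0.19351145] 10.925 0.2992502167021041 [-0.04976454 -0.98394082 -0.93106188] [-0.99 -0.18  0.9 ]
[-4.0000e-02 -1.6700e-01  4.8894e+00  1.0000e-04 -1.0000e-04  1.2000e-03]
tip [359.0, 451.0] SP [354.0, 464.0] sleeve [381.0, 390.0] hb [415.0, 291.0] ht [492.0, 71.0]
1mm x,y,along N at SP: [array([3. , 0.7]), array([-0.4, -1.5]), array([ 1. , -2.7])]
```

View pics/side6.png

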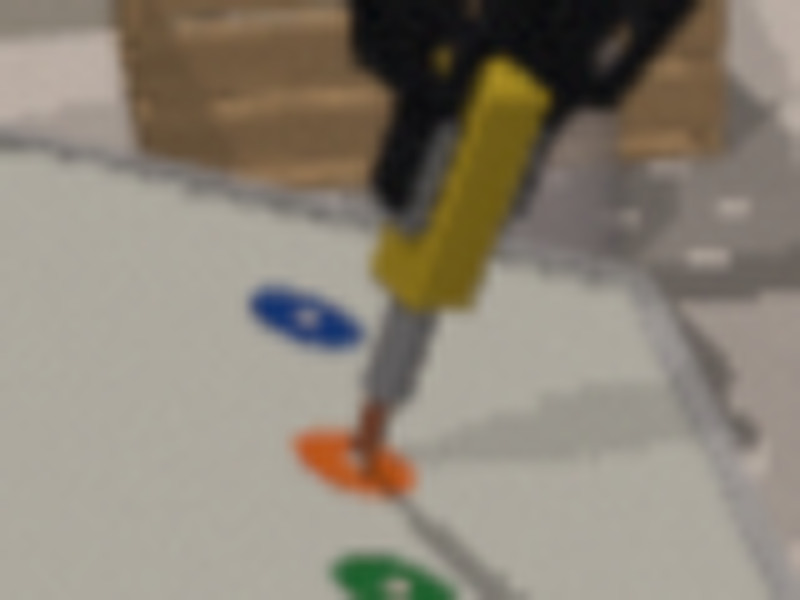

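Run:
```python
from h import *
Rt=np.load("Rt.npy"); u=np.array([-np.cos(np.radians(20))*np.cos(psi),-np.cos(np.radians(20))*np.sin(psi),np.sin(np.radians(20))])
print("upslope in tool",(Rt.T@u).round(3),"across(+y)",(Rt.T@np.cross(N,u)).round(3))
S=load("side6.npz")
cv2.imwrite("pics/side6z.png",cv2.resize(S["image"][160:186,285:315,::-1],None,fx=22,fy=22,interpolation=cv2.INTER_CUBIC))
```

```text
upslope in tool [ 0.407 -0.914  0.   ] across(+y) [-0.914 -0.407 -0.   ]
```

View pics/side6z.png

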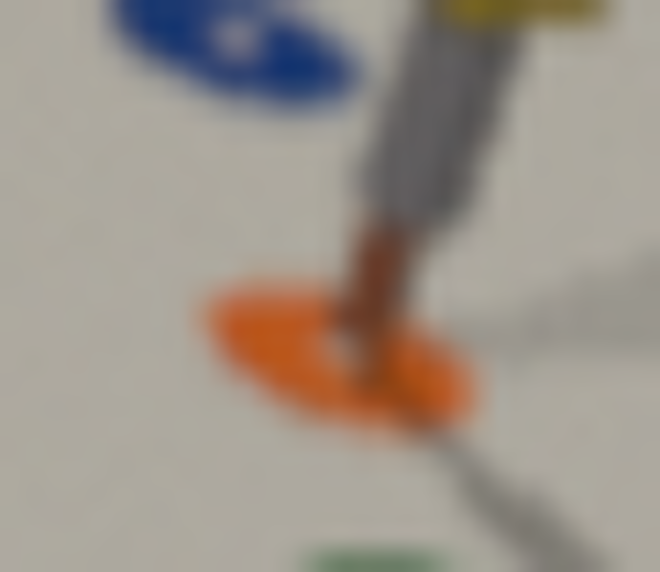

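{"name": "step_arm", "arguments": {"targets": "0.6 -1.4 0 0 0 0; 0.6 -1.4 2 0 0 0; 0.6 -1.4 4 0 0 0; 0.6 -1.4 5.5 0 0 0; 0.6 -1.4 5.5 0 0 0; 0.6 -1.4 5.5 0 0 0"}}

```text
time_s: 11.72
eef_pos: [0.5204, 0.1406, 0.189]
eef_rot: [-0.144, 0.521, 0.835, -0.097]
wrist_force: [0.5, -1.4, -0.8]
opening: 0.295
```

```bash
python3 avg.py 10; python3 look.py 7;  python3 - <<'E'
from h import *
S=load("side7.npz")
cv2.imwrite("pics/side7z.png",cv2.resize(S["image"][160:186,285:315,::-1],None,fx=22,fy=22,interpolation=cv2.INTER_CUBIC))
E
```

```text
F tool [ 0.011  0.228 -0.049] se [0.125 0.097 0.2  ]
pos [0.52039 0.14058 0.18888] height tip nominal along N mm -0.6 12.225 tilt deg 0.01
[0.52038424 0.14056667 0.1888258 ] 12.225 0.29490863968307696 [ 0.13784636  0.76101887 -0.53657719] [0.55 0.62 0.45]
[-6.2330e-01  1.2424e+00 -6.5190e-01  0.0000e+00 -2.0000e-04  1.1000e-03]
tip [349.0, 465.0] SP [354.0, 464.0] sleeve [371.0, 404.0] hb [405.0, 306.0] ht [481.0, 86.0]
1mm x,y,along N at SP: [array([3. , 0.7]), array([-0.4, -1.5]), array([ 1. , -2.7])]
```

View pics/side7z.png

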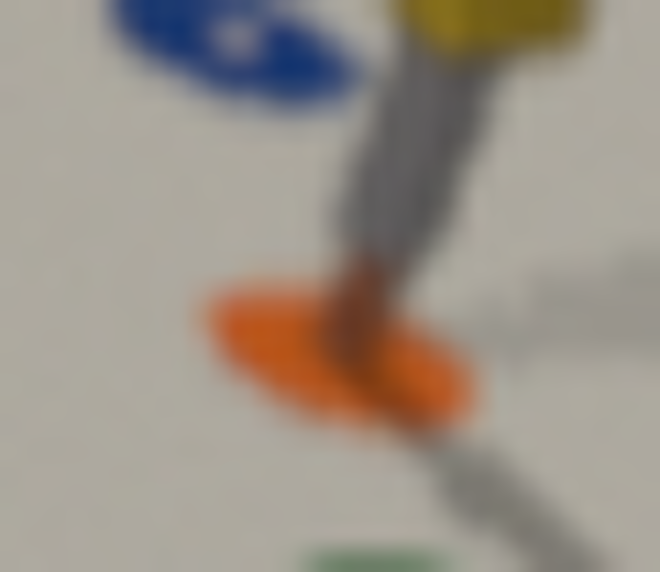

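Run:
```python
from h import *
S=load("side5.npz"); T5=np.array([.5262,.1408,.2002]); Rt=np.load("Rt.npy")
im=S["image"]
m=blob(im,(22,110,50),(35,255,255),(295,128,325,165))
pts=[]
for v in range(136,158):
    xs=np.where(m[v]>0)[0]
    if len(xs): pts.append((xs.min(),xs.max(),v))
a=np.array(pts); print(a.tolist())
# subpixel right edge via blue-channel / saturation ramp
hs=cv2.cvtColor(im,cv2.COLOR_RGB2HSV)[:,:,1].astype(float)
E_=[]
for v in range(140,156):
    x=a[a[:,2]==v][0,1]; r=hs[v,x-3:x+4]; hi=hs[v,x-4:x-1].mean(); lo=hs[v,x+3:x+5].mean(); t=(hi+lo)/2
    i=np.where((r[:-1]>=t)&(r[1:]<t))[0]
    if len(i): i=i[0]; E_.append((x-3+i+(r[i]-t)/(r[i]-r[i+1]),v))
E_=np.array(E_); k=np.polyfit(E_[:,1],E_[:,0],1); print("right edge fit",k,np.std(E_[:,0]-np.polyval(k,E_[:,1])))
for sx in(1,-1):
  for sy in(1,-1):
    A=proj(S,T5+Rt@[sx*.013,sy*.013,.0802-.132]);B=proj(S,T5+Rt@[sx*.013,sy*.013,.0802-.057])
    print(sx,sy,A.round(2),B.round(2),"slope",(A[0]-B[0])/(A[1]-B[1]),"fit at A,B",np.polyval(k,[A[1],B[1]]).round(2))
# sleeve edges and copper: gradient of gray
g=cv2.cvtColor(im,cv2.COLOR_RGB2GRAY).astype(float)
L=[]
for v in range(160,167):
    row=g[v,298:312]; bg=np.r_[row[:2],row[-2:]].mean(); w=np.clip(bg-row,0,None); w[w<15]=0
    L.append((v,298+(w*np.arange(14)).sum()/w.sum()))
L=np.array(L); print("sleeve centre",L.round(2).tolist(),np.polyfit(L[:,0],L[:,1],1))
A=proj(S,T5+Rt@[0,0,.0232]);B=proj(S,T5+Rt@[0,0,.0802]); s=(A[0]-B[0])/(A[1]-B[1]); print("axis pred slope",s,"at v163.5",B[0]+s*(163.5-B[1]))
```

```text
[[313, 319, 136], [312, 320, 137], [312, 320, 138], [312, 319, 139], [312, 319, 140], [312, 319, 141], [311, 318, 142], [311, 318, 143], [311, 317, 144], [310, 317, 145], [310, 317, 146], [309, 316, 147], [309, 316, 148], [309, 316, 149], [309, 315, 150], [304, 315, 151], [304, 314, 152], [303, 314, 153], [303, 313, 154], [304, 313, 155], [304, 312, 156], [305, 312, 157]]
right edge fit [ -0.39088027 374.07265434] 0.12546315607194328
1 1 [315.46 132.68] [307.82 154.59] slope -0.3489203916245314 fit at A,B [322.21 313.65]
1 -1 [308.73 132.28] [301.16 154.47] slope -0.34103546186230094 fit at A,B [322.37 313.69]
-1 1 [320.28 136.65] [312.42 158.72] slope -0.3560658879554323 fit at A,B [320.66 312.03]
-1 -1 [313.52 136.29] [305.74 158.65] slope -0.3481359637299598 fit at A,B [320.8  312.06]
sleeve centre [[160.0, 305.58], [161.0, 303.65], [162.0, 301.78], [163.0, 301.22], [164.0, 302.9], [165.0, 304.52], [166.0, 304.2]] [-4.47681742e-02  3.10704611e+02]
axis pred slope -0.34853389213964076 at v163.5 304.3867884532222
```

Run:
```python
from h import *
Rt=np.load("Rt.npy")
def run(f,p,Rm,tip=.0802):
    S=load(f); im=S["image"].astype(float); out=[]
    A=proj(S,p+Rm@[0,0,.0232]);B=proj(S,p+Rm@[0,0,.0802]); s=(A[0]-B[0])/(A[1]-B[1])
    for v in range(int(A[1])+4,int(B[1])):
        x0=B[0]+s*(v-B[1]); lo=int(round(x0))-6; r=im[v,lo:lo+13]; bg=np.median(np.r_[r[:2],r[-2:]],axis=0) 
        d=np.abs(r-bg).sum(1); d[d<40]=0
        c=lo+(d*np.arange(13)).sum()/d.sum(); out.append((v,round(c-x0,2),int((d>0).sum())))
    print(f,s,out)
run("side4.npz",np.array([.5404,.1378,.2377]),R.from_quat([.524,.834,-.096,-.142]).as_matrix())
run("side5.npz",np.array([.5262,.1408,.2002]),Rt)
run("side3.npz",np.array([.5018,-.2145,.2884]),Rdown(np.radians(26)))
```

```text
side4.npz -0.34429423536513304 [(149, np.float64(0.86), 6), (150, np.float64(1.12), 6), (151, np.float64(1.07), 7), (152, np.float64(1.19), 7), (153, np.float64(0.75), 10), (154, np.float64(0.29), 12), (155, np.float64(0.94), 7), (156, np.float64(0.8), 6), (157, np.float64(0.7), 5), (158, np.float64(0.6), 6), (159, np.float64(0.49), 5), (160, np.float64(0.31), 4), (161, np.float64(-0.07), 5)]
side5.npz -0.34853389213964076 [(160, np.float64(0.55), 7), (161, np.float64(-0.24), 7), (162, np.float64(0.14), 12), (163, np.float64(0.52), 11), (164, np.float64(0.2), 11), (165, np.float64(0.66), 6), (166, np.float64(0.69), 7), (167, np.float64(0.84), 5), (168, np.float64(0.66), 6), (169, np.float64(0.52), 5), (170, np.float64(0.52), 5), (171, np.float64(0.4), 5)]
side3.npz 0.01842470007596037 [(196, np.float64(0.3), 8), (197, np.float64(0.32), 8), (198, np.float64(0.42), 8), (199, np.float64(0.44), 8), (200, np.float64(0.41), 8), (201, np.float64(0.36), 8), (202, np.float64(0.36), 8), (203, np.float64(0.34), 8), (204, np.float64(0.29), 8), (205, np.float64(0.21), 10), (206, np.float64(0.07), 12), (207, np.float64(0.35), 8), (208, np.float64(0.46), 5), (209, np.float64(0.01), 6), (210, np.float64(-0.05), 9), (211, np.float64(0.48), 5), (212, np.float64(0.46), 5)]
```

{"name": "step_arm", "arguments": {"targets": "0 0 -4 0 0 0; 0 0 -8 0 0 0; 1.8 -1.8 -8 -0.016 -0.007 0; 1.8 -1.8 -8 -0.016 -0.007 0; 1.8 -1.8 -8 -0.016 -0.007 0; 1.8 -1.8 -8 -0.016 -0.007 0"}}

```text
time_s: 13.02
eef_pos: [0.5208, 0.1415, 0.1971]
eef_rot: [-0.137, 0.522, 0.837, -0.092]
wrist_force: [0.7, -0.5, -2.0]
opening: 0.301
```

```bash
python3 avg.py 10; python3 look.py 8;  python3 - <<'E'
from h import *
S=load("side8.npz")
cv2.imwrite("pics/side8z.png",cv2.resize(S["image"][132:186,280:330,::-1],None,fx=11,fy=11,interpolation=cv2.INTER_CUBIC))
E
```

```text
F tool [-0.198  0.058  1.257] se [0.197 0.133 0.111]
pos [0.52084 0.14149 0.19709] height tip nominal along N mm 7.29 13.525 tilt deg 1.0
[0.52085781 0.14150828 0.19713319] 13.525 0.2962623004171604 [-1.28494648  0.79886903 -1.26670667] [ 1.09 -0.36  1.61]
[-2.3819e+00  2.9076e+00  7.3917e+00  1.6000e-02  6.8000e-03  1.1000e-03]
tip [354.0, 441.0] SP [354.0, 464.0] sleeve [374.0, 380.0] hb [406.0, 280.0] ht [479.0, 59.0]
1mm x,y,along N at SP: [array([3. , 0.7]), array([-0.4, -1.5]), array([ 1. , -2.7])]
```

View pics/side8z.png

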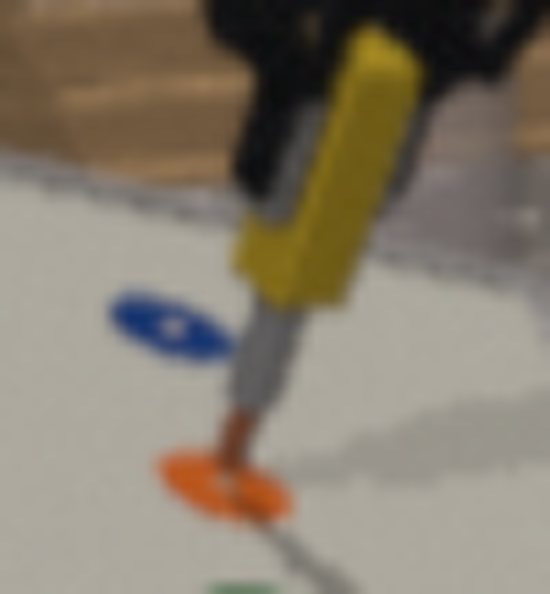

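{"name": "step_arm", "arguments": {"targets": "0 0 2.5 0 0 0; 0 0 5 0 0 0; 0 0 7.5 0 0 0; 0 0 10 0 0 0; 0 0 12 0 0 0; 0 0 13.5 0 0 0; 0 0 13.5 0 0 0; 0 0 13.5 0 0 0"}}

```text
time_s: 14.58
eef_pos: [0.5165, 0.1413, 0.1845]
eef_rot: [-0.137, 0.522, 0.837, -0.092]
wrist_force: [0.1, -0.1, 1.3]
opening: 0.294
```

```bash
python3 avg.py 20; python3 look.py 9;  python3 - <<'E'
from h import *
S=load("side9.npz")
cv2.imwrite("pics/side9z.png",cv2.resize(S["image"][160:186,285:315,::-1],None,fx=22,fy=22,interpolation=cv2.INTER_CUBIC))
E
```

```text
F tool [ 0.104 -0.39  -0.699] se [0.078 0.112 0.12 ]
pos [0.51646 0.14135 0.18442] height tip nominal along N mm -6.12 15.575 tilt deg 1.0
[0.5164695  0.14138451 0.18440952] 15.575 0.2970917060591477 [-0.02693957 -0.16026997  0.77266754] [-0.03 -0.32 -0.72]
[-2.4087e+00  2.9048e+00 -6.0677e+00  1.6100e-02  6.8000e-03  1.1000e-03]
tip [342.0, 478.0] SP [354.0, 464.0] sleeve [361.0, 417.0] hb [394.0, 319.0] ht [466.0, 99.0]
1mm x,y,along N at SP: [array([3. , 0.7]), array([-0.4, -1.5]), array([ 1. , -2.7])]
```

View pics/side9z.png

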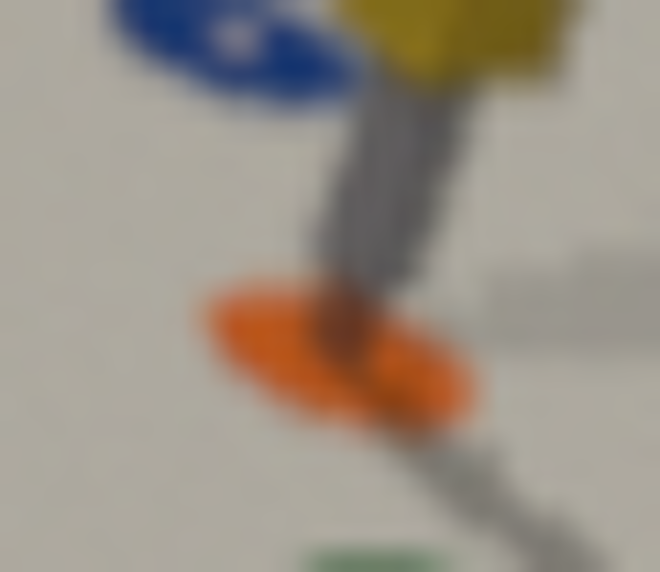

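Run:
```python
from h import *
from scipy.ndimage import map_coordinates
def prof(f,p,Rm):
    S=load(f); im=S["image"].astype(float)
    A=proj(S,p+Rm@[0,0,.0232]);B=proj(S,p+Rm@[0,0,.0802])
    d=(B-A)/np.linalg.norm(B-A); nrm=np.array([-d[1],d[0]]); mm=57/np.linalg.norm(B-A)
    print(f,"mm/px",mm.round(3))
    for off in(0.6,):   # px shift toward +u
        for s in np.arange(25,85,2.0):
            P=A+d*(s-0)/mm+np.array([off,0])
            q=[P+nrm*k*.4 for k in(-1,0,1)]
            c=[np.mean([map_coordinates(im[:,:,ch],[[x[1]],[x[0]]],order=1)[0] for x in q]) for ch in range(3)]
            print(int(s),np.round(c).astype(int).tolist(),int(c[0]-c[2]),end=" | ")
    print()
r=lambda q:R.from_quat(q).as_matrix()
prof("side5.npz",np.array([.5262,.1408,.2002]),np.load("Rt.npy"))
prof("side7.npz",np.array([.52039,.14058,.18888]),np.load("Rt.npy"))
prof("side9.npz",np.array([.51646,.14135,.18442]),pose()[1])
```

```text
side5.npz mm/px 3.347
25 [93, 91, 92] 1 | 27 [94, 91, 92] 1 | 29 [94, 91, 92] 1 | 31 [93, 91, 92] 1 | 33 [93, 91, 92] 1 | 35 [95, 91, 92] 2 | 37 [96, 90, 89] 7 | 39 [99, 84, 79] 20 | 41 [102, 77, 68] 33 | 43 [104, 72, 60] 44 | 45 [106, 69, 54] 51 | 47 [106, 69, 52] 54 | 49 [107, 69, 53] 53 | 51 [108, 70, 54] 54 | 53 [108, 69, 53] 54 | 55 [110, 69, 52] 57 | 57 [123, 75, 53] 69 | 59 [141, 78, 48] 93 | 61 [163, 84, 42] 121 | 63 [174, 89, 42] 131 | 65 [179, 97, 51] 127 | 67 [182, 106, 63] 118 | 69 [184, 112, 70] 114 | 71 [185, 104, 59] 125 | 73 [184, 98, 50] 134 | 75 [183, 100, 56] 126 | 77 [179, 115, 82] 96 | 79 [175, 140, 120] 54 | 81 [173, 155, 141] 32 | 83 [173, 167, 155] 18 | 
side7.npz mm/px 3.374
25 [94, 92, 92] 2 | 27 [94, 91, 92] 1 | 29 [93, 91, 91] 1 | 31 [93, 91, 91] 1 | 33 [93, 91, 91] 2 | 35 [94, 91, 92] 2 | 37 [96, 89, 88] 7 | 39 [97, 85, 81] 15 | 41 [99, 78, 70] 29 | 43 [103, 72, 59] 43 | 45 [106, 70, 53] 52 | 47 [107, 65, 46] 61 | 49 [107, 61, 41] 66 | 51 [108, 59, 36] 71 | 53 [110, 59, 34] 75 | 55 [117, 61, 31] 86 | 57 [129, 64, 28] 100 | 59 [149, 72, 28] 121 | 61 [167, 
[... 271 characters left out ...]
14 | 
side9.npz mm/px 3.395
25 [94, 91, 91] 2 | 27 [94, 91, 92] 2 | 29 [94, 91, 92] 2 | 31 [94, 91, 92] 2 | 33 [93, 91, 91] 2 | 35 [94, 90, 89] 4 | 37 [94, 87, 86] 8 | 39 [96, 82, 76] 19 | 41 [98, 72, 62] 36 | 43 [102, 64, 49] 53 | 45 [105, 59, 39] 66 | 47 [108, 58, 36] 72 | 49 [113, 59, 34] 79 | 51 [127, 64, 31] 95 | 53 [144, 70, 30] 114 | 55 [163, 78, 29] 134 | 57 [172, 89, 42] 129 | 59 [173, 103, 65] 108 | 61 [172, 128, 102] 69 | 63 [171, 151, 135] 35 | 65 [172, 162, 149] 22 | 67 [173, 168, 157] 15 | 69 [173, 169, 158] 14 | 71 [173, 169, 159] 14 | 73 [173, 169, 159] 14 | 75 [173, 169, 159] 14 | 77 [173, 169, 159] 14 | 79 [173, 169, 159] 13 | 81 [172, 168, 158] 13 | 83 [171, 167, 157] 13 |
```

Run:
```python
from h import *
S=load("side9.npz"); p=np.array([.51646,.14135,.18442]); Rm=pose()[1]
A=proj(S,p+Rm@[0,0,.0232]);B=proj(S,p+Rm@[0,0,.0802]); d=(B-A)/np.linalg.norm(B-A)
# perp offset of copper/sleeve: centroid of darkness across axis, upper sleeve
im=S["image"].astype(float)
from scipy.ndimage import map_coordinates
nrm=np.array([d[1],-d[0]]);nrm=nrm if nrm[0]>0 else -nrm
for s in range(8,54,3):
    P=A+d*s/3.395; k=np.arange(-4,4.01,.25); q=P+nrm*k[:,None]
    g=np.stack([map_coordinates(im[:,:,c],[q[:,1],q[:,0]],order=1) for c in range(3)],1)
    r=g[:,0]; w=r<133; print(s,(k[w].min() if w.any() else None,k[w].max() if w.any() else None,round(k[w].mean(),2)))
for s,o in((53,.4),(53,.7),(50,.5)):
    print(s,o,(A+d*s/3.395+nrm*o).round(2))
print(blob(S["image"],(5,150,120),(18,255,255),(280,150,320,200)).sum()//255)
D=load("side0.npz")["image"]; print(D[172:181,294:307].sum(2))
```

```text
8 (np.float64(-4.0), np.float64(3.0), np.float64(-0.5))
11 (np.float64(-4.0), np.float64(3.0), np.float64(-0.5))
14 (np.float64(-4.0), np.float64(3.0), np.float64(-0.5))
17 (np.float64(-2.25), np.float64(3.0), np.float64(0.38))
20 (np.float64(-2.0), np.float64(2.75), np.float64(0.38))
23 (np.float64(-2.0), np.float64(3.0), np.float64(0.5))
26 (np.float64(-2.0), np.float64(3.0), np.float64(0.5))
29 (np.float64(-2.0), np.float64(3.0), np.float64(0.5))
32 (np.float64(-2.0), np.float64(2.75), np.float64(0.38))
35 (np.float64(-1.75), np.float64(3.0), np.float64(0.62))
38 (np.float64(-1.5), np.float64(2.25), np.float64(0.38))
41 (np.float64(-1.0), np.float64(2.0), np.float64(0.5))
44 (np.float64(-1.0), np.float64(1.75), np.float64(0.38))
47 (np.float64(-0.75), np.float64(1.75), np.float64(0.5))
50 (np.float64(0.0), np.float64(1.75), np.float64(0.88))
53 (None, None, np.float64(nan))
53 0.4 [299.45 176.39]
53 0.7 [299.73 176.49]
50 0.5 [299.82 175.58]
37
[[485 475 453 451 455 460 477 483 486 489 486 492 489]
 [446 398 373 370 373 382 401 424 458 481 486 490 490]
 [403 322 304 302 307 316 327 343 382 422 458 481 489]
 [430 320 289 295 301 344 374 330 317 339 387 444 479]
 [462 382 323 291 298 333 371 350 303 299 321 377 445]
 [481 453 415 342 303 304 327 325 291 290 294 327 409]
 [489 486 472 431 381 336 335 317 314 297 310 348 416]
 [486 489 489 477 457 441 435 399 394 365 383 441 467]
 [489 488 489 486 486 486 477 462 462 452 458 481 486]]<stdin>:11: RuntimeWarning: Mean of empty slice.
  ret = ret.dtype.type(ret / rcount)
```

{"name": "step_arm", "arguments": {"targets": "0 0 -5 0 0 0; 0 0 -9 0 0 0; -0.9 1.9 -9 0.016 0.007 0; -0.9 1.9 -9 0.016 0.007 0; -0.9 1.9 -6 0.016 0.007 0; -0.9 1.9 -4 0.016 0.007 0; -0.9 1.9 -2 0.016 0.007 0; -0.9 1.9 0 0.016 0.007 0"}}

```text
time_s: 16.62
eef_pos: [0.5185, 0.1414, 0.1838]
eef_rot: [-0.144, 0.521, 0.835, -0.097]
wrist_force: [1.2, -0.5, -0.1]
opening: 0.292
```

{"name": "step_arm", "arguments": {"targets": "0 0 1.5 0 0 0; 0 0 2.7 0 0 0; 0 0 3.5 0 0 0; 0 0 3.5 0 0 0; 0 0 3.5 0 0 0"}}

```text
time_s: 17.25
eef_pos: [0.5173, 0.1414, 0.1805]
eef_rot: [-0.144, 0.521, 0.835, -0.097]
wrist_force: [1.9, 0.6, 0.8]
opening: 0.298
```

```bash
python3 avg.py 30; python3 look.py 10;  python3 - <<'E'
from h import *
from scipy.ndimage import map_coordinates
S=load("side10.npz"); p,Rm,o=pose()
cv2.imwrite("pics/side10z.png",cv2.resize(S["image"][132:186,280:330,::-1],None,fx=11,fy=11,interpolation=cv2.INTER_CUBIC))
im=S["image"].astype(float)
A=proj(S,p+Rm@[0,0,.0232]);B=proj(S,p+Rm@[0,0,.0802]); d=(B-A)/np.linalg.norm(B-A);mm=57/np.linalg.norm(B-A)
n=np.array([-d[1],d[0]]); n=n*np.sign(n[0])
for s in np.arange(20,66,2):
    P=A+d*s/mm; k=np.arange(-4,4.01,.25); q=P+n*k[:,None]
    g=np.stack([map_coordinates(im[:,:,c],[q[:,1],q[:,0]],order=1) for c in range(3)],1)
    w=g[:,0]<133; c=g[np.abs(k-.5)<.5].mean(0)
    print(s,c.round().astype(int).tolist(),(k[w].min(),k[w].max(),round(k[w].mean(),2)) if w.any() else "",end=" | ")
print(A+d*46.5/mm+.5*n,A+d*49.5/mm+.5*n)
E
```

```text
F tool [-0.588  1.447 -1.861] se [0.103 0.115 0.094]
pos [0.5173  0.14134 0.18043] height tip nominal along N mm -9.58 18.75 tilt deg 0.01
[0.5173012  0.14133236 0.18042566] 18.75 0.29896102673940045 [2.2813078  0.15148761 0.78549378] [-0.7   1.74 -1.52]
[-1.4185e+00  8.8540e-01 -9.5900e+00  2.0000e-04 -1.0000e-04  1.1000e-03]
tip [341.0, 488.0] SP [354.0, 464.0] sleeve [362.0, 428.0] hb [396.0, 330.0] ht [471.0, 112.0]
1mm x,y,along N at SP: [array([3. , 0.7]), array([-0.4, -1.5]), array([ 1. , -2.7])]
20 [93, 92, 92] (np.float64(-2.0), np.float64(3.0), np.float64(0.5)) | 22 [93, 91, 92] (np.float64(-2.0), np.float64(3.0), np.float64(0.5)) | 24 [94, 92, 92] (np.float64(-2.0), np.float64(3.0), np.float64(0.5)) | 26 [94, 92, 93] (np.float64(-2.0), np.float64(3.0), np.float64(0.5)) | 28 [95, 92, 93] (np.float64(-2.0), np.float64(3.0), np.float64(0.5)) | 30 [95, 93, 93] (np.float64(-2.0), np.float64(3.0), np.float64(0.5)) | 32 [94, 92, 92] (np.float64(-2.0), np.float64(3.25), np.float64(0.62)) | 34 [95, 91, 91] (np.float64(-2.0), np.float64(3.0), np.float64(0.5)) | 36 [95, 88, 86] (np.float64(-1.75), np.float64(3.0), np.float64(0.62)) | 38 [96, 80, 75] (np.float64(-1.25), np.float64(2.5), np.float64(0.62)) | 40 [98, 70, 59] (np.float64(-1.0), np.float64(2.25), np.float64(0.62)) | 42 [103, 63, 46] (np.float64(-0.75), np.float64(2.0), np.float64(0.62)) | 44 [107, 59, 37] (np.float64(-0.75), np.float64(2.0), np.float64(0.62)) | 46 [117, 60, 33] (np.float64(-0.25), np.float64(2.0), np.float64(0.88)) | 48 [131, 64, 30] (np.float64(0.5), np.float64(2.0), np.float64(1.25)) | 50 [151, 73, 28]  | 52 [167, 83, 34]  | 54 [171, 96, 54]  | 56 [172, 116, 85]  | 58 [171, 141, 122]  | 60 [172, 157, 143]  | 62 [173, 167, 156]  | 64 [173, 169, 158]  | [300.0823155 175.6349038] [299.79215854 176.46920297]
```

View pics/side10z.png

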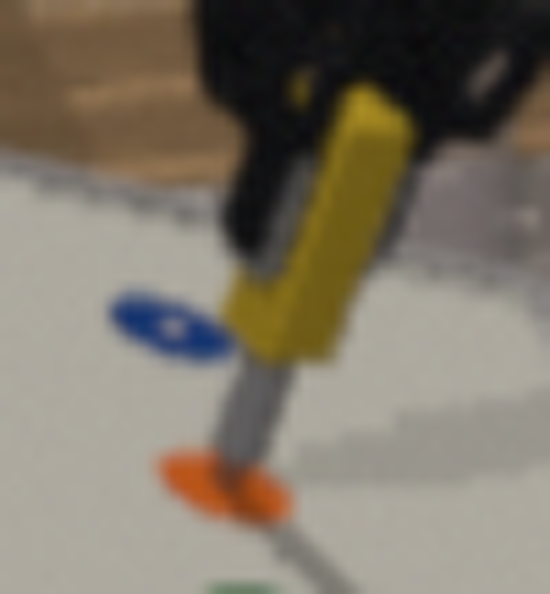

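```bash
python3 avg.py 10
python3 - <<'E'
from h import *
from bench import optics
for n in("side","top"):
    c=optics.camera(n); a=load(f"{n}0.npz")["image"]; cv2.imwrite(f"pics/{n}_end.png",c["image"][:,:,::-1])
    d=cv2.absdiff(a,c["image"]).max(2)
    rois={"side":{"pots/jug":(325,260,445,370),"brush":(205,365,320,400),"decoys":(312,262,372,306)},"top":{"jug/pots/decoys":(370,145,460,220),"brush":(435,225,460,285),"bottle":(170,165,205,200)}}[n]
    for k,(x,y,X,Y) in rois.items(): print(n,k,(d[y:Y,x:X]>40).sum())
E
```

```text
F tool [-0.582  1.994 -2.109] se [0.106 0.204 0.1  ]
pos [0.51727 0.14134 0.18042] height tip nominal along N mm -9.6 19.3 tilt deg 0.01
side pots/jug 2252
side brush 443
side decoys 157
top jug/pots/decoys 160
top brush 59
top bottle 0
```

View pics/side_end.png

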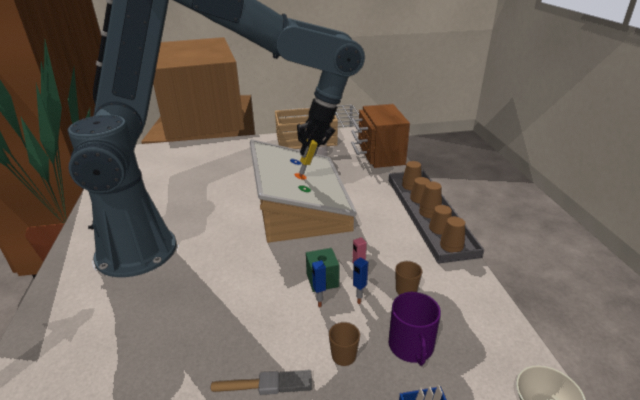

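{"name": "step_arm", "arguments": {"targets": "0 0 -5 0 0 0; 0 0 -10 0 0 0; 0 0 -14 0 0 0; 0 0 -14 0 0 0; 0 0 -14 0 0 0; 0 0 -14 0 0 0"}}

```text
time_s: 20.15
eef_pos: [0.5217, 0.1415, 0.1933]
eef_rot: [-0.144, 0.521, 0.835, -0.097]
wrist_force: [-0.2, -0.4, -0.6]
opening: 0.294
```

```bash
python3 avg.py 24; python3 look.py 11
```

```text
F tool [-0.213  0.394  1.338] se [0.109 0.117 0.087]
pos [0.522   0.1415  0.19355] height tip nominal along N mm 4.35 21.35 tilt deg 0.01
[0.52201749 0.14150431 0.19356023] 21.35 0.2981227098747229 [-1.1513734   0.67830222 -1.44584431] [ 0.89 -0.22  1.74]
[-1.4500e+00  9.3340e-01  4.3664e+00  0.0000e+00 -1.0000e-04  1.1000e-03]
tip [354.0, 450.0] SP [354.0, 464.0] sleeve [375.0, 389.0] hb [409.0, 290.0] ht [486.0, 70.0]
1mm x,y,along N at SP: [array([3. , 0.7]), array([-0.4, -1.5]), array([ 1. , -2.7])]
```

View pics/side11.png

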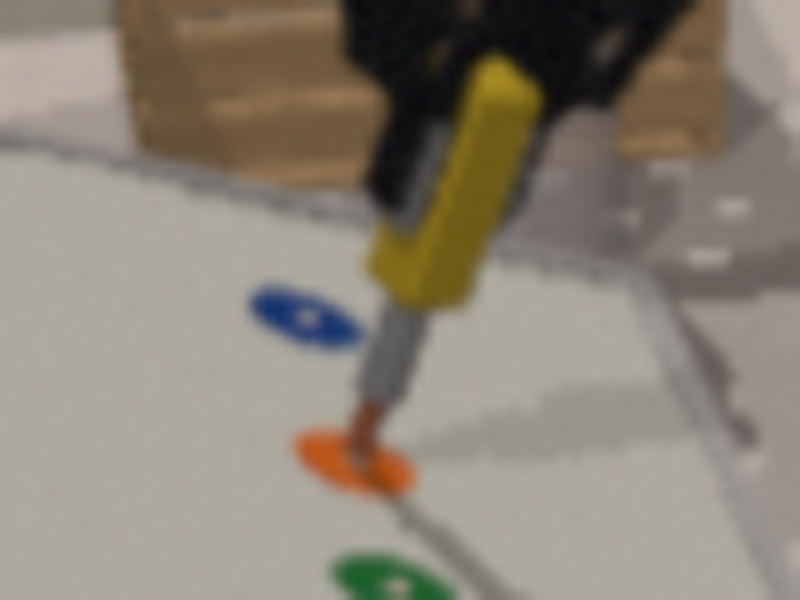

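{"name": "step_arm", "arguments": {"targets": "0 0 2 0 0 0; 0 0 4 0 0 0; 0 0 6 0 0 0; 0 0 8 0 0 0; 0 0 10 0 0 0; 0 0 11.5 0 0 0; 0 0 12.5 0 0 0; 0 0 12.5 0 0 0"}}

```text
time_s: 22.4
eef_pos: [0.5178, 0.1414, 0.1819]
eef_rot: [-0.144, 0.521, 0.835, -0.097]
wrist_force: [0.5, 0.2, 1.2]
opening: 0.295
```

```bash
python3 avg.py 40; python3 look.py 12
python3 - <<'E'
from h import *
from scipy.ndimage import map_coordinates
for f in ("side11","side12"):
    S=load(f+".npz"); p,Rm,o=pose()
    if f=="side11": p=np.array([.522,.1415,.19355])
    im=S["image"].astype(float)
    A=proj(S,p+Rm@[0,0,.0232]);B=proj(S,p+Rm@[0,0,.0802]); d=(B-A)/np.linalg.norm(B-A);mm=57/np.linalg.norm(B-A)
    n=np.array([-d[1],d[0]]); n=n*np.sign(n[0]); 
    s=np.arange(30,70,.5); k=np.array([.2,.4,.6,.8]); c=0
    for kk in k:
        q=A+d*(s/mm)[:,None]+n*kk; c=c+np.stack([map_coordinates(im[:,:,ch],[q[:,1],q[:,0]],order=1) for ch in range(3)],1)/4
    rb=c[:,0]-c[:,2]
    print(f,"sleeve end",s[np.argmax(rb>28)],"tip end",s[np.argmax(c[:,0]>140)])
    for ss in (24,30,36,40,44):
        kk=np.arange(-4,4.01,.1);q=A+d*ss/mm+n*kk[:,None]; r=map_coordinates(im[:,:,0],[q[:,1],q[:,0]],order=1); w=r<133; print(ss,kk[w].mean().round(2),end=" ")
    print()
E
```

```text
F tool [ 0.192  0.208 -1.569] se [0.077 0.094 0.08 ]
pos [0.5178  0.14136 0.18185] height tip nominal along N mm -8.08 24.4 tilt deg 0.01
[0.51776608 0.14138502 0.18182379] 24.4 0.29311481077929474 [1.59589966 0.89949536 0.18427782] [ 0.17  1.68 -0.73]
[-1.4674e+00  9.0630e-01 -8.1169e+00  1.0000e-04 -2.0000e-04  1.1000e-03]
tip [342.0, 484.0] SP [354.0, 464.0] sleeve [363.0, 424.0] hb [397.0, 326.0] ht [473.0, 107.0]
1mm x,y,along N at SP: [array([3. , 0.7]), array([-0.4, -1.5]), array([ 1. , -2.7])]
side11 sleeve end 40.0 tip end 61.5
24 -0.45 30 0.5 36 0.5 40 0.55 44 0.45 
side12 sleeve end 39.5 tip end 50.5
24 0.5 30 0.55 36 0.65 40 0.6 44 0.55
```

View pics/side12.png

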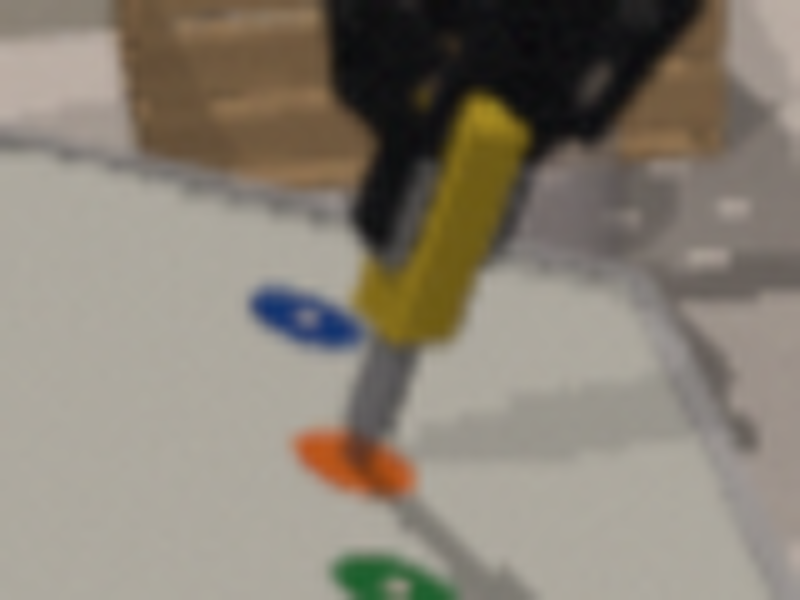

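```bash
python3 -c "
from bench import ticket,ctrl
print(ctrl.get_obs()['time_s']); print(ticket.hand_in())"
```

```text
24.45
the job is handed in; nothing more can be done
None
```

The yellow thermometer is out of its green holder and held in the gripper with its tip on the orange sticker. I handed the job in at 24.5 s, still holding.

**Pressing:** My best estimate is about 10 mm in, half way.
- **Force:** the axial force above the free baseline was about 2.9 N, which means about 10.6 mm in, with an error of about 0.5 mm.
- **Picture:** the visible copper gives about 7.5–10.5 mm, so it agrees only loosely.

**Squareness:** The tool axis was 0.01° from my estimate of the pane normal. That estimate uses the stated 20° slope and a measured 2° turn of the cold frame. The sleeve ran parallel to the tool axis in the side view.

**Position:** In the side view the tip sat at the sticker's white dot to within about 0.5 px, roughly 2 mm. The arm hid the tip from the top camera, so this rests on one view and the arm's own readings.

**Checks that disagreed:**
- An early look suggested a 1° tilt, so I corrected for it. A cleaner measurement did not confirm it, and I took the correction out.
- An earlier landing pressed a little deep, at about 12 mm by force, with a sideways drag of 1–1.5 N. I lifted off and landed again, and the sideways force dropped to about 0.4 N.

**The rest of the table:** The end picture shows the decoys, pots, jug and brush where they started, and the bottle's patch in the top view did not change. An automatic comparison flagged pixels around the pots, jug, brush and decoys; I took these to be the arm's shadow.

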